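# Change the ink cartridges in the desk printer

### The job

First take whatever spent cartridges stand in the printer's ink dock (one or two) out and put them in the cardboard return tray. Then stand every new cartridge waiting on the desk upright in a bay of its own (any bay, either way round) and press it down until its sprung seat clicks and stays fully down. Last of all press the dock's lock lever down until it clicks and stays down, without disturbing the mug, stapler and tape roll.

Things in the scene. Friction and masses are not known exactly. Their poses are not given: they have to be found in the camera images.
- new_A: new cartridge: a black plastic ink cartridge, a box 64 mm long (its x), 42 mm wide (its y) and 54 mm tall (its z), with pale paper labels on both long sides, a grey patch on top and a copper chip at one end, about 90 g, heavier at the foot; origin at the centre of its underside. Starts standing upright on the desk; may be absent.
- new_B: new cartridge: a black plastic ink cartridge, a box 64 mm long (its x), 42 mm wide (its y) and 54 mm tall (its z), with pale paper labels on both long sides, a grey patch on top and a copper chip at one end, about 90 g, heavier at the foot; origin at the centre of its underside. Starts standing upright on the desk; may be absent.
- new_C: new cartridge: a black plastic ink cartridge, a box 64 mm long (its x), 42 mm wide (its y) and 54 mm tall (its z), with pale paper labels on both long sides, a grey patch on top and a copper chip at one end, about 90 g, heavier at the foot; origin at the centre of its underside. Starts standing upright on the desk; may be absent.
- new_D: new cartridge: a black plastic ink cartridge, a box 64 mm long (its x), 42 mm wide (its y) and 54 mm tall (its z), with pale paper labels on both long sides, a grey patch on top and a copper chip at one end, about 90 g, heavier at the foot; origin at the centre of its underside. Starts standing upright on the desk; may be absent.
- spent_A: spent cartridge: a black plastic ink cartridge, a box 64 mm long (its x), 42 mm wide (its y) and 54 mm tall (its z), with pale paper labels on both long sides, a grey patch on top and a copper chip at one end, about 90 g, heavier at the foot; origin at the centre of its underside. Like the new ones but known by its place: it starts in the dock, in bay1 or bay3, on a raised seat; may be absent.
- spent_A_mid (a point): the middle of that spent cartridge's solid body, 27 mm above its underside along its z
- spent_B: spent cartridge: a black plastic ink cartridge, a box 64 mm long (its x), 42 mm wide (its y) and 54 mm tall (its z), with pale paper labels on both long sides, a grey patch on top and a copper chip at one end, about 90 g, heavier at the foot; origin at the centre of its underside. Like the new ones but known by its place: it starts in the dock, in bay1 or bay3, on a raised seat; may be absent.
- spent_B_mid (a point): the middle of that spent cartridge's solid body, 27 mm above its underside along its z
- dock: open ink dock in front of the low black printer (56 mm high, from 52 mm behind the origin in +x). Origin at desk level under the middle of the row of four bays along its y, pitch 70 mm. A bay is an open-topped pocket, 70 mm (x) by 48 mm (y) inside, for a cartridge standing with its length along the dock's x; tops of the walls 34 mm above the desk. Each bay has a sprung aluminium seat
- bay0 (a point): centre of bay 0 (dock y = -105 mm), axes as the dock's, at the height of the seat's top when it is held down, 18 mm above the desk; a cartridge that is fully home has its origin here, one standing on a raised seat is 10 mm higher
- seat0 (a joint): travel of the sprung seat that fills the floor of bay 0: 0 = raised, 0.010 m = fully down. It resists a press with 12 N at first, less further down, snaps over at 6.5 mm, and a detent then holds it at the bottom (about 7 N would raise it)
- bay1 (a point): centre of bay 1 (dock y = -35 mm), axes as the dock's, at the height of the seat's top when it is held down, 18 mm above the desk; a cartridge that is fully home has its origin here, one standing on a raised seat is 10 mm higher
- seat1 (a joint): travel of the sprung seat that fills the floor of bay 1: 0 = raised, 0.010 m = fully down. It resists a press with 12 N at first, less further down, snaps over at 6.5 mm, and a detent then holds it at the bottom (about 7 N would raise it)
- bay2 (a point): centre of bay 2 (dock y = 35 mm), axes as the dock's, at the height of the seat's top when it is held down, 18 mm above the desk; a cartridge that is fully home has its origin here, one standing on a raised seat is 10 mm higher
- seat2 (a joint): travel of the sprung seat that fills the floor of bay 2: 0 = raised, 0.010 m = fully down. It resists a press with 12 N at first, less further down, snaps over at 6.5 mm, and a detent then holds it at the bottom (about 7 N would raise it)
- bay3 (a point): centre of bay 3 (dock y = 105 mm), axes as the dock's, at the height of the seat's top when it is held down, 18 mm above the desk; a cartridge that is fully home has its origin here, one standing on a raised seat is 10 mm higher
- seat3 (a joint): travel of the sprung seat that fills the floor of bay 3: 0 = raised, 0.010 m = fully down. It resists a press with 12 N at first, less further down, snaps over at 6.5 mm, and a detent then holds it at the bottom (about 7 N would raise it)
- lock_lever (a joint): the dock's lock lever: 0 = raised at 0.6 rad to the level, grows as it is pressed down, 0.6 rad = level at its stop. Sprung up (about 9 N at the pad at first, less further down); past 0.42 rad it snaps over and a detent holds it at 0.6, about 5 N at the pad to raise it again
- lever_pad (a point): middle of the top of the lever's black ribbed finger pad (44 mm long, 36 mm wide) at the robot's end of the steel lever, 102 mm from the hinge, beside the bays on their +y side (dock y = 190 mm). About 116 mm above the desk when raised, 59 mm when fully down; it moves with the lever
- lever_hinge (a point): the lever's hinge on the dock (dock x = 42 mm, 52 mm above the desk); the hinge line runs along the dock's y and the lever points from it to the dock's -x
- return_tray: open cardboard return tray, fixed to the desk, 130 mm (x) by 190 mm (y) outside, 36 mm tall, walls 4 mm, floor 4 mm; origin at the centre of its underside
- mug: white mug, 80 mm across, 92 mm tall, bystander; origin at the centre of its underside
- stapler: stapler lying on its foot, 116 mm long, 46 mm tall, bystander; origin at the centre of its underside
- tape_roll: roll of clear tape lying flat, 90 mm across, 22 mm tall, bystander; origin at the centre of its underside
Not all that is in view belongs to the job. Leave any green, purple or turquoise look-alike of the new_C alone.

How it is judged:
By the outcome, as a careful person would: the job done as asked, in the order asked, and still so for the second after the job is handed in, with the robot touching nothing.
Of spent_A, spent_B only 1 to 2 are there at a start; the rules pass over those that are not, and their reading is None.
Of new_A, new_B, new_C, new_D only 3 to 4 are there at a start; the rules pass over those that are not, and their reading is None.
At some moment in a run one of new_A, new_B, new_C, new_D may be knocked a few centimetres aside while the robot is not near it.
It also fails if it takes over 210 s, if anything falls off the work surface, if the arm or the gripper's body presses on something with over 40 N, if the wrist force passes 120 N, or if a joint passes its speed limit or range.

### The arm

A 6-joint arm with a two-finger parallel gripper is mounted at the origin on the work surface. World frame = base frame: x ahead of the robot, y to its left, z up, the work surface at z = 0. Lengths are in m, angles in rad, forces in N, time in s.
With the tool pointing down it reaches from about 0.15 to 0.775 m from the base axis. Payload 6.1 kg.
Tool frame: the origin (TCP) lies where the fingers leave the gripper's body, on its centre line; the fingertips stand 73 mm ahead of it and the grasp point (between the pads) lies 54 mm ahead of it (arm.hold_point_z is the y of the grasp point in the tool frame, in m); y points along the fingers, x is the direction in which the jaws open and shut, and the axes are right-handed (so a half turn about y gives the same grasp; the last joint's range is limited). The gripper opens to 85 mm and grips with 20 to 120 N. Pads are 22 mm wide; open, the fingers measure 114 mm over their backs; the gripper's body (76 mm by 85 mm) begins 54 mm behind the grasp point. The pads swing forward as they close: fully open they stand 13 mm farther back than shut.
Start: joints at [-1.162, 0.126, -0.04, 1.405, 0, 1.571], TCP at [0.209, -0.482, 0.304] pointing down, gripper open.
Joint ranges: [-2.72, 2.72], [-0.95, 1.95], [-1.27, 1.35], [-1.78, 2.02], [-1.46, 1.47], [-3.14, 3.14]. Speed limits (rad/s): [2.39, 2.39, 3.01, 3.14, 3.14, 3.14].

### API

Orientations are given as a unit quaternion [w, x, y, z].
In Python, from plant import arm gives the robot as it stands. The module is installed in compiled form; this text tells all that it offers.
- The arm moves only by the shell command python3 -m creep 'ROWS' [FORCE]. ROWS is a JSON object of lists of equal length, an entry for each row: "claw": the opening, from 0 (shut) to 1 (fully open); "linear": the shift along the tool's x, y, z in m, a list of three; "turn": the turn about the tool's y in rad. In form: {"claw": [claw, ...], "linear": [[x, y, z], ...], "turn": [turn, ...]}. A call has 1 to 12 rows; each row shifts and turns the commanded pose from where the row before left it, along the tool's axes as they then stand; what a row does not reach is not made up. A row lasts 1/8 s, in which the tool goes at most 62.5 mm and 10.7 degrees, less where a joint would pass 70% of its speed; a pose out of reach is approached as far as the arm can. A call is refused whole if a number of a shift passes 0.0625 or a number of a turn 0.188, either way. A call with a gripper value outside its range is refused whole. The fingers move at their own pace and stop on an object; FORCE is the grip in N (left out, the last holds). Time passes only in rows, so rows that do not move let the fingers close. It gives the time, the measured TCP pose, the force and the opening at its end, in the units of the state.
- arm.get_obs(): the state, without advancing time (a new reading comes with each control period).
- arm.capture(name): name is "scene" or "top"; returns the picture (384x512x3 uint8, blue, green, red); there is no depth.
- arm.camera_model(name): a dict with "vertical_fov" (degrees; the focal length in pixels is half the picture's height over the tangent of half this angle, whatever the lens; pixels are square), "cx", "cy" (the principal point, pixels), "extrinsics" (4x4, takes a point from world to camera coordinates). Camera axes: x right, y down, z forward; pixel columns grow to the right and rows downward; lengths in m; the calibration is good to about 2 mm. A picture is of the moment at which its call begins. camera_model takes no time and is no camera call.
- arm.hand_in(): hands the job in, once; it reports no verdict.
The state is a dict: "time_s": time; "qpos": joint angles; "qvel": joint speeds; "tau": joint torques, N m; "tool_pos": TCP position; "tcp_rot": TCP orientation; "wrist_force": force on the tool from outside, world axes, zero at the start; "torque": the same for the moment, N m; "width": finger opening in m.
Only numpy, scipy, OpenCV 4.12 (cv2) and the standard library are available. Lean on these libraries where they do the work, as an engineer would, in place of code of your own. Each camera call takes 0.05 s, during which the arm holds its last target.

## Working session

There is one attempt and no reset: what is moved stays moved. The work goes in short steps, Python scripts to look and compute and a shell command to move; the robot and the scene stay as the last step left them, time stands still between calls to the robot, and variables do not carry over. Pictures are saved under pics/ and viewed, and the job is handed in when it is done.

```bash
mkdir -p pics; ls
python3 - <<'E'
from plant import arm
import cv2, numpy as np
np.set_printoptions(precision=4,suppress=True)
print(arm.get_obs())
for n in ("scene","top"):
    im=arm.capture(n); cv2.imwrite(f"pics/{n}0.png",im)
    print(n,arm.camera_model(n))
E
```

```text
pics
{'time_s': 0.0, 'qpos': array([-1.162 ,  0.1264, -0.0406,  1.4054,  0.    ,  1.5708]), 'qvel': array([-0.0008, -0.0001,  0.0004,  0.001 , -0.0013, -0.0001]), 'tau': array([  0.002 , -43.5916,  35.2922,   0.0172,  -0.0001,  -0.    ]), 'tool_pos': array([ 0.2086, -0.4815,  0.3031]), 'tcp_rot': array([ 0.5914, -0.5908,  0.3886, -0.3876]), 'wrist_force': array([ 0.358 , -0.4616,  0.3101]), 'torque': array([-0.0318, -0.0098, -0.007 ]), 'width': 0.08507864384828229}
scene {'vertical_fov': 43.482635604159995, 'cx': 245.6270076559345, 'cy': 193.7286121851323, 'extrinsics': array([[ 0.8562,  0.5166,  0.0049, -0.4592],
       [ 0.3333, -0.5451, -0.7693, -0.0581],
       [-0.3948,  0.6603, -0.6389,  1.6371],
       [ 0.    ,  0.    ,  0.    ,  1.    ]])}
top {'vertical_fov': 55.22775314564141, 'cx': 255.67812750880535, 'cy': 194.39890508223155, 'extrinsics': array([[-0.    , -1.    ,  0.0008,  0.0604],
       [-0.9894, -0.0001, -0.1449,  0.5171],
       [ 0.1449, -0.0008, -0.9894,  1.0768],
       [ 0.    ,  0.    ,  0.    ,  1.    ]])}
```

View pics/scene0.png

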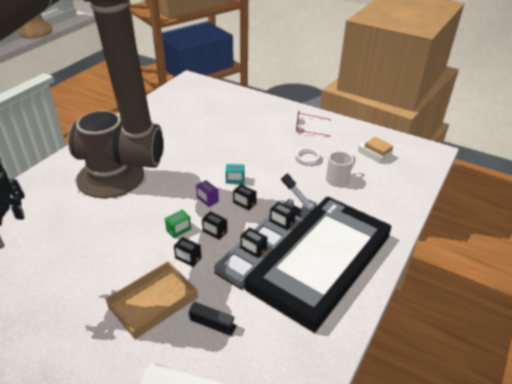

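View pics/top0.png

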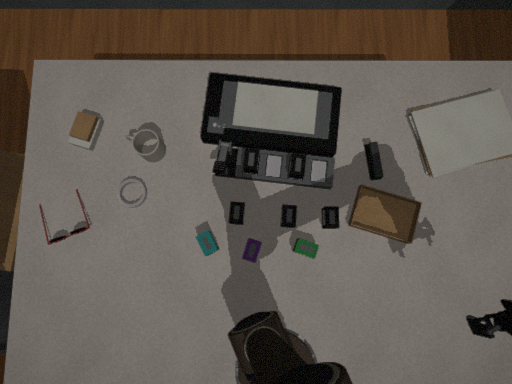

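The scene view shows two spent cartridges in the dock near (253,241) and (283,214), and three new ones on the desk near (187,251), (214,225) and (244,197). The lever pad is at (290,182). In the top view the new cartridges are at (237,212), (288,215) and (330,217), the spent ones at (252,160) and (297,166), and the tray at (385,213). I'll zoom in next.

Run:
```python
import cv2, numpy as np
a=cv2.imread("pics/top0.png")[130:260,190:430]
a=np.clip(255*(a/255.)**0.5,0,255).astype(np.uint8)
cv2.imwrite("pics/top0z.png",cv2.resize(a,None,fx=3.3,fy=3.3,interpolation=cv2.INTER_CUBIC))
a=cv2.imread("pics/scene0.png")[150:340,100:350]
a=np.clip(255*(a/255.)**0.7,0,255).astype(np.uint8)
cv2.imwrite("pics/scene0z.png",cv2.resize(a,None,fx=3.1,fy=3.1,interpolation=cv2.INTER_CUBIC))
```

```text
(no output)
```

View pics/top0z.png

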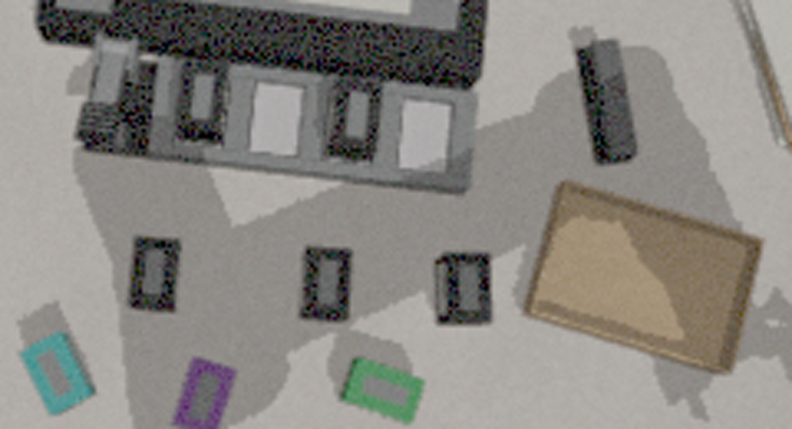

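View pics/scene0z.png

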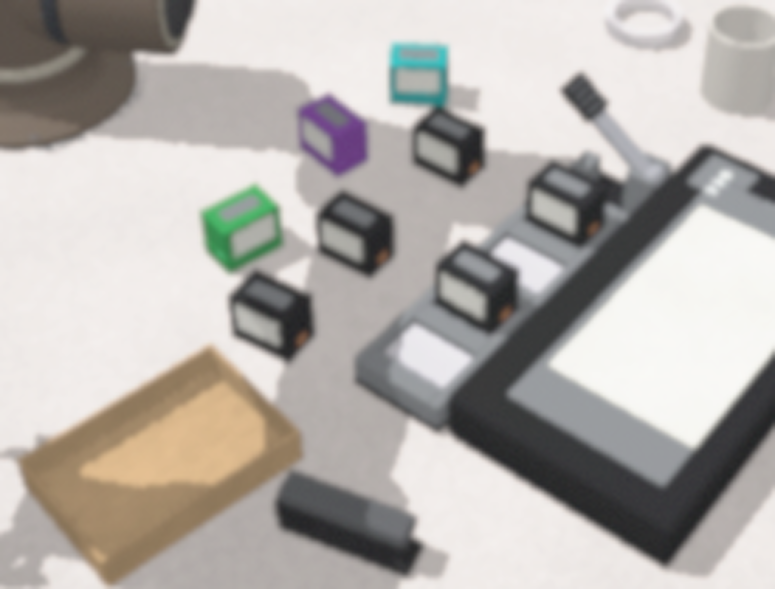

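```bash
cat > h.py <<'E'
from plant import arm
import cv2, numpy as np
np.set_printoptions(precision=4,suppress=True)
C={n:arm.camera_model(n) for n in("scene","top")}
def grab(n,k=3):
    return np.mean([arm.capture(n).astype(np.float32) for _ in range(k)],0)
def ray(n,uv):
    c=C[n];f=192/np.tan(np.radians(c["vertical_fov"])/2);E=np.array(c["extrinsics"]);R,t=E[:3,:3],E[:3,3]
    d=R.T@np.array([(uv[0]-c["cx"])/f,(uv[1]-c["cy"])/f,1]);return -R.T@t,d/np.linalg.norm(d)
def plane(n,uv,z):
    o,d=ray(n,uv);return o+d*(z-o[2])/d[2]
def proj(n,p):
    c=C[n];f=192/np.tan(np.radians(c["vertical_fov"])/2);E=np.array(c["extrinsics"]);q=E[:3,:3]@np.asarray(p)+E[:3,3]
    return np.array([c["cx"]+f*q[0]/q[2],c["cy"]+f*q[1]/q[2]])
def tri(u1,u2,n1="top",n2="scene"):
    o1,d1=ray(n1,u1);o2,d2=ray(n2,u2)
    s=np.linalg.lstsq(np.c_[d1,-d2],o2-o1,rcond=None)[0]
    a,b=o1+s[0]*d1,o2+s[1]*d2
    return (a+b)/2,np.linalg.norm(a-b)
def patch(n,img,uv,r=11,S=8,lo=None):
    """grey patch within dark: blob near uv, subpixel. returns centroid, minAreaRect (px)"""
    x0,y0=int(uv[0])-r,int(uv[1])-r
    g=img[y0:y0+2*r+1,x0:x0+2*r+1].mean(2)
    G=cv2.resize(g,None,fx=S,fy=S,interpolation=cv2.INTER_CUBIC);G=cv2.GaussianBlur(G,(0,0),S*0.4)
    return G,x0,y0
def state():
    o=arm.get_obs();w,x,y,z=o["tcp_rot"]
    from scipy.spatial.transform import Rotation as Ro
    R=Ro.from_quat([x,y,z,w]).as_matrix()
    hp=o["tool_pos"]+R[:,1]*arm.hold_point_z
    return o,R,hp
E
python3 - <<'E'
from h import *
o,R,hp=state();print(R,hp,arm.hold_point_z)
a=grab("top",8);b=grab("scene",4);np.savez("im0.npz",top=a,scene=b)
for nm,im,ps in(("top",a,[(237,212),(288,215),(330,217),(252,160),(297,166)]),("scene",b,[(244,191),(214,219),(187,245),(283,209),(253,235)])):
    tiles=[]
    for p in ps:
        G,x0,y0=patch(nm,im,p,14,14);tiles.append(np.clip(G*1.3,0,255))
    cv2.imwrite(f"pics/t_{nm}.png",cv2.resize(np.vstack([np.hstack(tiles[:3]),np.hstack(tiles[3:]+[tiles[0]*0])]),None,fx=.6,fy=.6))
E
```

```text
[[ 0.3975 -0.0006  0.9176]
 [-0.9176  0.0014  0.3975]
 [-0.0015 -1.      0.    ]] [ 0.2086 -0.4814  0.2493] 0.0539[ WARN:0@11.612] global loadsave.cpp:1063 imwrite_ Unsupported depth image for selected encoder is fallbacked to CV_8U.
```

View pics/t_top.png

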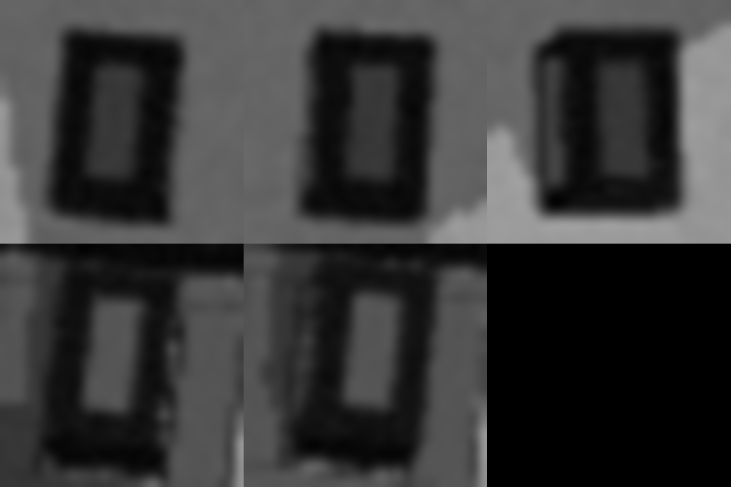

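View pics/t_scene.png

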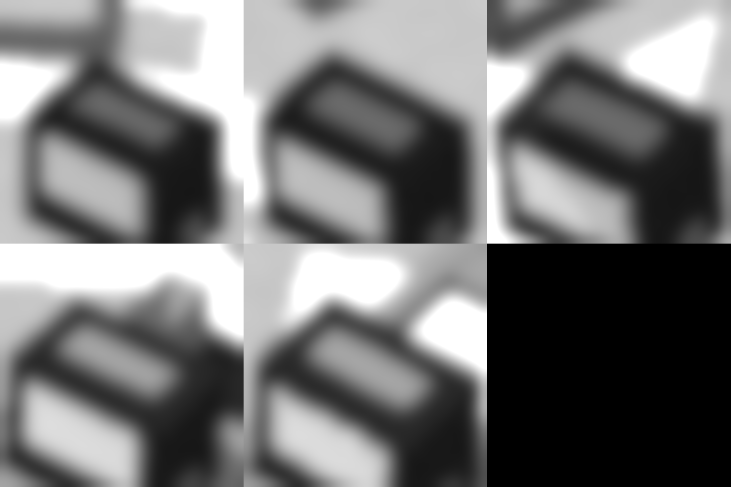

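The averaged tiles show each grey top patch cleanly ringed by black in both views. Next I'll segment the patches and triangulate them.

```bash
cat >> h.py <<'E'
def meas(n,img,uv,r=14,S=8,z=None):
    """segment grey patch at seed uv; returns centroid px, rect corners px"""
    G,x0,y0=patch(n,img,uv,r,S)
    c=lambda p:(int((p[0]-x0+.5)*S),int((p[1]-y0+.5)*S))
    sx,sy=c(uv);v=np.median(G[sy-S//2:sy+S//2,sx-S//2:sx+S//2])
    w=G[max(0,sy-6*S):sy+6*S,max(0,sx-6*S):sx+6*S];d=np.percentile(w,5)
    m=(G>(v+d)/2).astype(np.uint8)
    _,L,st,cen=cv2.connectedComponentsWithStats(m,connectivity=4)
    k=L[sy,sx];mm=(L==k).astype(np.uint8)
    cnt=max(cv2.findContours(mm,cv2.RETR_EXTERNAL,cv2.CHAIN_APPROX_NONE)[0],key=cv2.contourArea)
    conv=lambda p:(np.asarray(p,float)+.5)/S-.5+np.array([x0,y0])
    return conv(cen[k]),conv(cv2.boxPoints(cv2.minAreaRect(cnt))),st[k][4]/S/S,conv(cnt[:,0,:])
def yaw_of(n,cnt,z):
    P=np.array([plane(n,p,z)[:2] for p in cnt],np.float32)
    (c,(w,h),a)=cv2.minAreaRect(P*1000)
    if w<h:a+=90;w,h=h,w
    a=(a+90)%180-90
    return np.array(c)/1000,w,h,a   # long-axis angle from world x
E
cat > m0.py <<'E'
from h import *
f=np.load("im0.npz");a,b=f["top"],f["scene"]
T=dict(nL=(237,212),nM=(288,215),nR=(330,217),s3=(252,160),s1=(297,166))
Sc=dict(nL=(244,190),nM=(214,218),nR=(187,244),s3=(282,207),s1=(253,234))
for k in T:
    c1,_,A1,k1=meas("top",a,T[k]);c2,_,A2,k2=meas("scene",b,Sc[k])
    p,e=tri(c1,c2);z=p[2]
    print(k,c1,A1,c2,A2,"tri",p,e,"top@z",plane("top",c1,.054 if k[0]=='n' else .082), yaw_of("top",k1,z))
E
python3 m0.py
```

```text
nL [236.1035 212.0054] 75.484375 [243.3591 188.5721] 680.4375 tri [0.4595 0.117  0.0618] 0.003982974926301761 top@z [0.4619 0.1186 0.054 ] (array([0.4613, 0.1181]), 40.69526290893555, 17.316991806030273, -5.391960144042969)
nM [288.8909 215.0978] 76.703125 [213.9083 218.3434] 56.390625 tri [ 0.4522 -0.0383  0.0547] 0.0010403124502937839 top@z [ 0.4527 -0.0381  0.054 ] (array([ 0.4528, -0.0378]), 41.41083908081055, 17.627527236938477, -3.9890670776367188)
nR [331.715  216.7995] 78.15625 [186.4909 244.5636] 69.65625 tri [ 0.4472 -0.1651  0.0546] 0.0007654667273911535 top@z [ 0.4476 -0.165   0.054 ] (array([ 0.4477, -0.165 ]), 41.293182373046875, 17.861305236816406, 1.3549093008041382)
s3 [250.8754 158.7801] 76.59375 [282.5321 208.456 ] 62.0625 tri [0.6161 0.0743 0.0837] 0.0011962451815444959 top@z [0.617  0.0747 0.082 ] (array([0.6167, 0.0747]), 41.079227447509766, 17.561647415161133, -6.453437805175781)
s1 [297.8176 164.2602] 76.9375 [253.4624 235.3691] 70.328125 tri [ 0.5998 -0.064   0.0831] 0.0009548791409820824 top@z [ 0.6005 -0.0638  0.082 ] (array([ 0.6004, -0.0638]), 41.20090103149414, 17.56840705871582, -6.653297424316406)
```

Run:
```python
from h import *
f=np.load("im0.npz");a,b=f["top"],f["scene"]
for nm,uv in(("bay2",(273,165)),("bay0",(319,170))):
    c,bx,A,k=meas("top",a,uv,r=16)
    print(nm,c,A,yaw_of("top",k,.028))
B1=np.array([.6,-.064]);B3=np.array([.6165,.0745]);yv=(B3-B1)/np.linalg.norm(B3-B1);xv=np.array([yv[1],-yv[0]])
o=(B1+B3)/2-.035*yv;print("dock",o,np.degrees(np.arctan2(xv[1],xv[0])))
for i in range(4):
    p=o+yv*(-.105+.07*i);print(i,p,proj("top",[*p,.028]),proj("scene",[*p,.028]))
for nm,p in(("padup",o+.190*yv+(.042-.102*np.cos(.6))*xv),("paddn",o+.190*yv-.06*xv)):
    print(nm,p,proj("top",[*p,.116]),proj("scene",[*p,.116]))
# draw check
im=cv2.resize(np.clip(a*1.6,0,255).astype(np.uint8),None,fx=4,fy=4,interpolation=cv2.INTER_CUBIC)
for i in range(4):
    for z,col in((.034,(0,255,0)),(.028,(0,0,255))):
        cs=[o+yv*(-.105+.07*i+sy*.024)+xv*sx*.035 for sx,sy in((1,1),(1,-1),(-1,-1),(-1,1))]
        P=np.array([ (proj("top",[*c,z])+.5)*4-.5 for c in cs]).round().astype(int)
        cv2.polylines(im,[P],True,col,1)
P=(proj("top",[*(o+.190*yv+(.042-.102*np.cos(.6))*xv),.116])+.5)*4
cv2.circle(im,tuple(P.astype(int)),4,(255,0,255),-1)
cv2.imwrite("pics/dock.png",im[500:800,780:1400])
# tray
hsv=cv2.cvtColor(np.clip(a,0,255).astype(np.uint8),cv2.COLOR_BGR2HSV)
m=((hsv[...,0]>8)&(hsv[...,0]<25)&(hsv[...,1]>70)).astype(np.uint8);m[:170]=0;m[260:]=0;m[:,:330]=0
m=cv2.morphologyEx(m,cv2.MORPH_OPEN,np.ones((3,3)))
k=max(cv2.findContours(m,cv2.RETR_EXTERNAL,cv2.CHAIN_APPROX_NONE)[0],key=cv2.contourArea)
print("tray",cv2.minAreaRect(k),yaw_of("top",k[:,0],.036))
```

```text
bay2 [272.677  165.0785] 180.96875 (array([0.6085, 0.0063]), 61.648921966552734, 39.92103576660156, -5.91546630859375)
bay0 [317.8239 170.0148] 209.90625 (array([ 0.5925, -0.1325]), 61.533531188964844, 40.05690002441406, -6.7810821533203125)
dock [ 0.6041 -0.0295] -6.793830560486441
0 [ 0.5917 -0.1338] [318.4789 170.9927] [237.6149 264.429 ]
1 [ 0.6    -0.0643] [295.96   168.3675] [253.3209 249.5579]
2 [0.6082 0.0053] [273.4862 165.7475] [268.0583 235.6038]
3 [0.6165 0.0748] [251.0575 163.1328] [281.9142 222.4845]
padup [0.5847 0.1642] [219.3301 166.9628] [287.9983 179.7205]
paddn [0.567  0.1663] [218.5002 173.0488] [283.0822 177.4603]
tray ((384.9449462890625, 213.68350219726562), (66.95205688476562, 43.48531723022461), 16.699243545532227) (array([ 0.4594, -0.3291]), 195.60009765625, 133.4250030517578, 72.79972076416016)
```

View pics/dock.png

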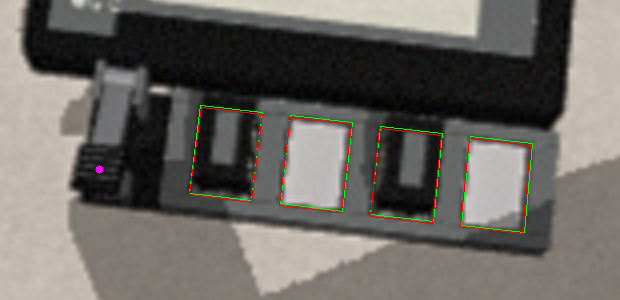

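```bash
cat >> h.py <<'E'
def go(x,y,z,yaw=None):
    """shift (mm) in tool axes to bring the hold point to x,y,z; turn needed to bring tool-x direction to yaw deg (mod 180)"""
    o,R,hp=state();d=R.T@(np.array([x,y,z])-hp)
    th=np.degrees(np.arctan2(R[1,0],R[0,0]))
    s=f"shift mm {np.round(d*1000,1)}"
    if yaw is not None:
        e=(yaw-th+90)%180-90;s+=f" yaw {th:.2f} turn {-np.radians(e):.4f}"
    print(s,"hp",hp,"F",o["wrist_force"],"w",round(o["width"],4),"t",round(o["time_s"],2),"q6",round(o["qpos"][5],3))
E
python3 -m creep '{"claw":[1,1,1,1,1,1,1,1,1,1,1,1],"linear":[[0,0,0],[0,0,0],[0,0,0],[0,0,0],[0,0,0],[0,0,0],[0,0,0],[0,0,0],[0,0,0],[0,0,0],[0,0,0],[0,0,0]],"turn":[-0.18,-0.18,-0.18,-0.18,-0.18,-0.18,-0.18,-0.18,-0.18,-0.18,-0.18,-0.18]}' 60
python3 -c "
from h import *
go(.6168,.0753,.20,83.2);print(arm.get_obs()['qpos'])"
```

```text
time_s: 2.2
tool_pos: [0.2087, -0.4817, 0.3039]
tcp_rot: [-0.62, 0.62, 0.34, -0.34]
wrist_force: [-0.2, -0.2, -0.5]
width: 0.0851
shift mm [689.1  50.  -45.2] yaw 57.52 turn -0.4482 hp [ 0.2087 -0.4817  0.25  ] F [-0.1533 -0.1698 -0.4859] w 0.0851 t 2.2 q6 -0.595
[-1.162   0.1258 -0.0396  1.4054 -0.     -0.5951]
```

```bash
python3 -m creep '{"claw":[1,1,1,1,1,1,1,1,1,1,1,1],"linear":[[0,0,0],[0,0,0],[0,0,0],[0.05,0,-0.028],[0.05,0,-0.028],[0.05,0,-0.028],[0.05,0,-0.028],[0.05,0,-0.028],[0.05,0,-0.028],[0.05,0,-0.028],[0.05,0,-0.028],[0.05,0,-0.028]],"turn":[-0.15,-0.15,-0.148,0,0,0,0,0,0,0,0,0]}'
python3 -c "
from h import *
go(.6168,.0753,.20,83.2)"
```

```text
time_s: 3.7
tool_pos: [0.5157, -0.0649, 0.3041]
tcp_rot: [-0.53, 0.53, 0.468, -0.468]
wrist_force: [1.4, -0.8, 0.3]
width: 0.0855
shift mm [151.7  50.2 -82.9] yaw 82.86 turn -0.0059 hp [ 0.5157 -0.0649  0.2502] F [ 1.3862 -0.8141  0.2887] w 0.0855 t 3.7 q6 -0.0
```

```bash
python3 -m creep '{"claw":[0.65,0.65,0.65,0.65,0.65],"linear":[[0.05,0.0125,-0.028],[0.05,0.0125,-0.028],[0.05,0.0125,-0.026],[0,0.012,0],[0,0,0]],"turn":[0,0,0,0,0]}'
python3 - <<'E'
from h import *
go(.6168,.0753,.068,83.2)
im=arm.capture("scene")
cv2.imwrite("pics/s1.png",cv2.resize(im[100:320,130:400],None,fx=2.9,fy=2.7))
E
```

```text
time_s: 4.32
tool_pos: [0.614, 0.0719, 0.253]
tcp_rot: [0.531, -0.53, -0.467, 0.469]
wrist_force: [-1.0, -0.2, 0.6]
width: 0.0554
shift mm [  3.9 131.1  -2.9] yaw 82.88 turn -0.0056 hp [0.6139 0.0719 0.1991] F [-1.0398 -0.2105  0.6257] w 0.0554 t 4.33 q6 0.241
```

View pics/s1.png

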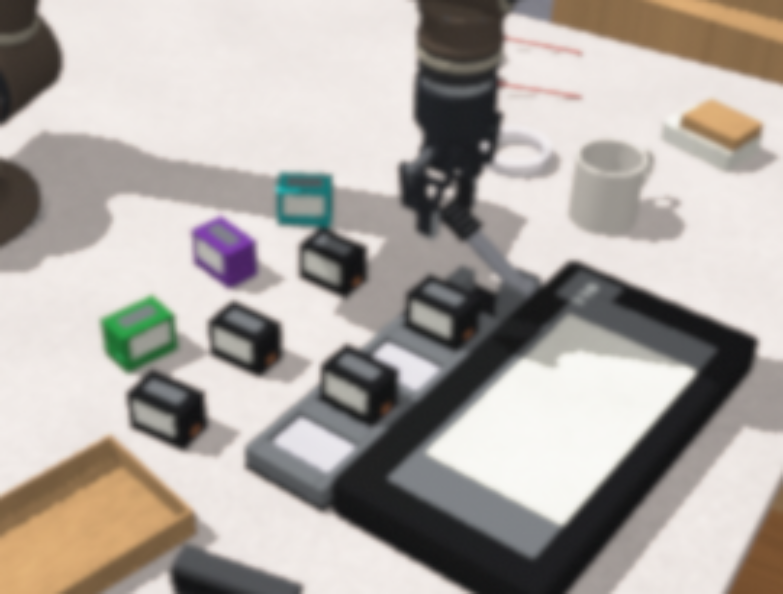

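Run:
```python
from h import *
print(tri((239,149),(290,202)))
f=np.load("im0.npz");a,b=f["top"],f["scene"]
x=cv2.resize(np.clip(a[138:185,205:262]*1.8,0,255),None,fx=7,fy=7,interpolation=cv2.INTER_CUBIC)
y=cv2.resize(np.clip(b[170:230,260:320]*1.2,0,255),None,fx=5.5,fy=5.5,interpolation=cv2.INTER_CUBIC)
h=min(x.shape[0],y.shape[0]);cv2.imwrite("pics/lev.png",np.hstack([x[:h],y[:h]]).astype(np.uint8))
```

```text
(array([0.6342, 0.1036, 0.0978]), np.float64(0.019369751161482426))
```

View pics/lev.png

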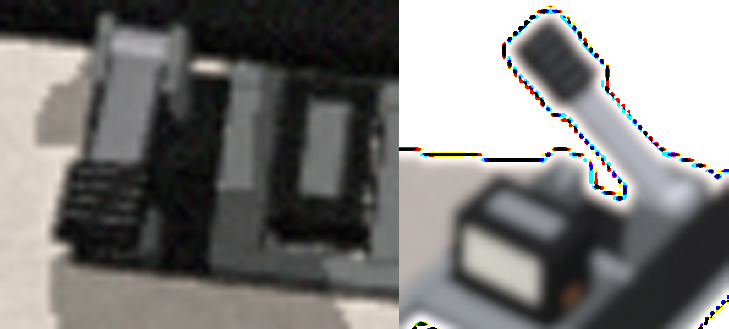

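```bash
python3 -m creep '{"claw":[0.65,0.65,0.65,0.65],"linear":[[0.003,0.03,-0.003],[0,0.03,0],[0,0.02,0],[0,0,0]],"turn":[-0.005,0,0,0]}'
python3 -c "
from h import *
go(.6168,.0753,.068,83.2)"
```

```text
time_s: 4.88
tool_pos: [0.617, 0.0732, 0.1741]
tcp_rot: [0.53, -0.529, -0.468, 0.469]
wrist_force: [-0.5, 0.3, 0.2]
width: 0.0555
shift mm [ 2.2 52.2  0.3] yaw 83.03 turn -0.0030 hp [0.6169 0.0731 0.1202] F [-0.4517  0.2762  0.179 ] w 0.0555 t 4.88 q6 0.24
```

```bash
python3 -m creep '{"claw":[0.65,0.65,0.65,0.65,0.65,0.5,0.3,0.3],"linear":[[0.002,0.015,0],[0,0.015,0],[0,0.012,0],[0,0.01,0],[0,0,0],[0,0,0],[0,0,0],[0,0,0]],"turn":[0,0,0,0,0,0,0,0]}' 60
python3 -c "
from h import *
go(.6168,.0753,.068,83.2)"
```

```text
time_s: 5.88
tool_pos: [0.6187, 0.0767, 0.1229]
tcp_rot: [-0.529, 0.529, 0.469, -0.469]
wrist_force: [0.2, 0.2, 0.2]
width: 0.0414
shift mm [-1.6  1.   1.7] yaw 83.14 turn -0.0011 hp [0.6187 0.0767 0.069 ] F [0.2162 0.239  0.2255] w 0.0414 t 5.88 q6 0.243
```

```bash
python3 -m creep '{"claw":[0.3,0.3,0.3,0.3,0.3,0.3,0.3],"linear":[[0,-0.01,0],[0,-0.015,0],[0,-0.02,0],[0,-0.03,0],[0,-0.03,0],[0,-0.015,0],[0,0,0]],"turn":[0,0,0,0,0,0,0]}'
python3 - <<'E'
from h import *
tr=np.array([.4594,-.3291]);ya=np.radians(72.8);ty=np.array([np.cos(ya),np.sin(ya)])
print(tr+.043*ty,tr-.043*ty)
go(*(tr-.043*ty),.19,72.8)
im=arm.capture("scene")
cv2.imwrite("pics/s2.png",cv2.resize(im[100:320,130:400],None,fx=2.9,fy=2.7))
E
```

```text
time_s: 6.75
tool_pos: [0.6189, 0.0767, 0.2439]
tcp_rot: [-0.529, 0.53, 0.47, -0.468]
wrist_force: [0.4, -0.9, -1.9]
width: 0.0414
[ 0.4721 -0.288 ] [ 0.4467 -0.3702]
shift mm [-464.3   -0.6  117.7] yaw 83.14 turn 0.1804 hp [0.619  0.0767 0.19  ] F [ 0.3811 -0.9277 -1.9365] w 0.0414 t 6.75 q6 0.243
```

View pics/s2.png

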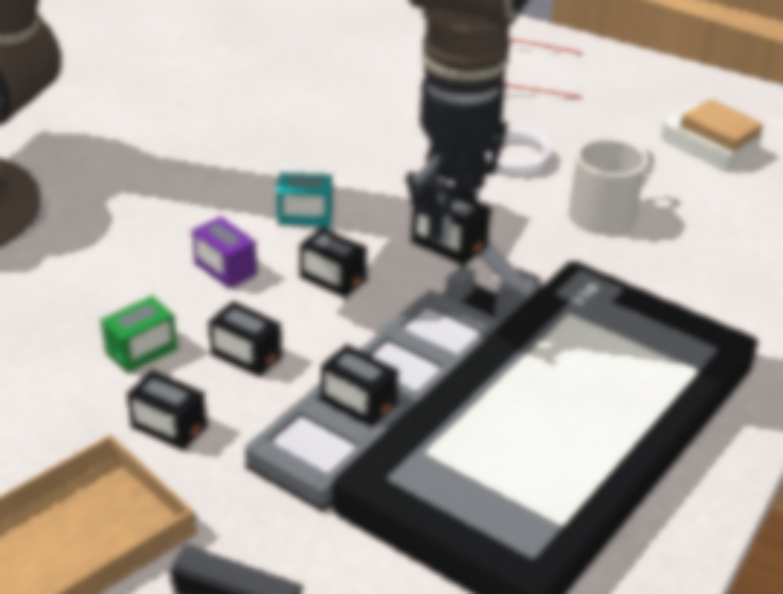

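```bash
python3 -m creep '{"claw":[0.3,0.3,0.3,0.3,0.3,0.3,0.3,0.3,0.3,0.3,0.3,0.3],"linear":[[-0.03,0,0.007],[-0.05,0,0.0125],[-0.05,0,0.0125],[-0.05,0,0.0125],[-0.05,0,0.0125],[-0.05,0,0.0125],[-0.05,0,0.0125],[-0.05,0,0.0125],[-0.05,0,0.0125],[-0.035,0,0.011],[0,0,0],[0,0,0]],"turn":[0,0,0,0,0,0,0,0,0,0,0.09,0.09]}'
python3 -c "
from h import *
go(.4467,-.3702,.046,72.8)"
```

```text
time_s: 8.3
tool_pos: [0.4447, -0.3713, 0.2404]
tcp_rot: [0.571, -0.569, -0.418, 0.419]
wrist_force: [0.2, 0.4, -1.3]
width: 0.041
shift mm [  1.4 140.5  -2.2] yaw 72.57 turn -0.0041 hp [ 0.4445 -0.3711  0.1865] F [ 0.2252  0.3607 -1.2518] w 0.041 t 8.3 q6 -0.391
```

```bash
python3 -m creep '{"claw":[0.3,0.3,0.3,0.3,0.3,0.3,0.3,0.3],"linear":[[0.001,0.03,-0.002],[0,0.03,0],[0,0.03,0],[0,0.02,0],[0,0.015,0],[0,0.008,0],[0,0.005,0],[0,0,0]],"turn":[-0.004,0,0,0,0,0,0,0]}'
python3 -c "
from h import *
go(.4467,-.3702,.046,72.8)"
```

```text
time_s: 9.3
tool_pos: [0.4479, -0.3706, 0.1045]
tcp_rot: [-0.568, 0.568, 0.421, -0.421]
wrist_force: [0.5, 0.1, -0.4]
width: 0.041
shift mm [0.1 4.6 1.3] yaw 73.05 turn 0.0044 hp [ 0.4479 -0.3707  0.0506] F [ 0.5209  0.0587 -0.3699] w 0.041 t 9.3 q6 -0.395
```

```bash
python3 -m creep '{"claw":[0.3,0.3,0.65,0.65,0.65,0.65,0.65,0.65,0.65],"linear":[[0,0.003,0],[0,0.0015,0],[0,0,0],[0,0,0],[0,-0.015,0],[0,-0.025,0],[0,-0.03,0],[0,-0.045,0],[0,-0.03,0]],"turn":[0,0,0,0,0,0,0,0,0]}'
python3 - <<'E'
from h import *
go(.6003,-.0637,.19,83.2)
im=arm.capture("scene")
cv2.imwrite("pics/s3.png",cv2.resize(im[180:350,80:330],None,fx=3,fy=3))
E
```

```text
time_s: 10.42
tool_pos: [0.4481, -0.3708, 0.2485]
tcp_rot: [-0.567, 0.569, 0.421, -0.421]
wrist_force: [0.6, 0.1, 0.2]
width: 0.0554
shift mm [338.2   4.3 -55.9] yaw 73.05 turn -0.1771 hp [ 0.4483 -0.3709  0.1946] F [0.5614 0.1291 0.2166] w 0.0554 t 10.43 q6 -0.396
```

View pics/s3.png

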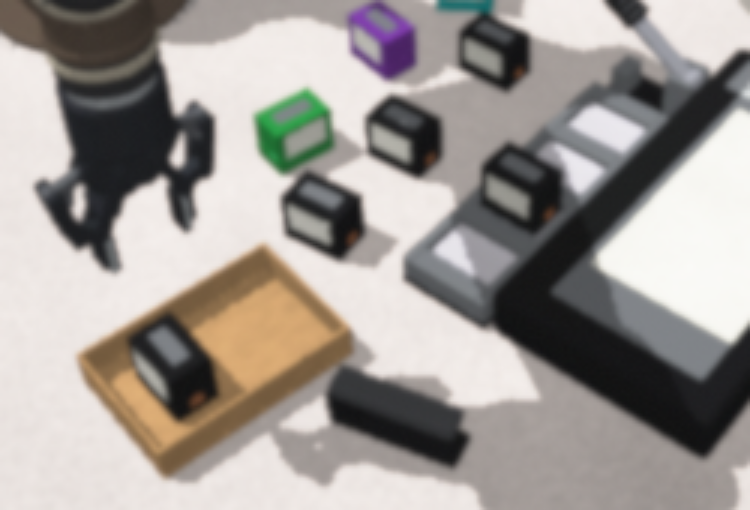

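The first spent cartridge stands upright in the tray at about (172,365). Now for the one in bay 1.

```bash
python3 -m creep '{"claw":[0.65,0.65,0.65,0.65,0.65,0.65,0.65,0.65,0.65,0.65,0.65],"linear":[[0.03,0,-0.005],[0.05,0,-0.008],[0.05,0,-0.008],[0.05,0,-0.008],[0.05,0,-0.008],[0.05,0,-0.008],[0.038,0,-0.007],[0.02,0.004,-0.004],[0,0.03,0],[0,0.03,0],[0,0,0]],"turn":[0,0,0,0,0,0,0,0,-0.09,-0.087,0]}'
python3 -c "
from h import *
go(.6003,-.0637,.068,83.2)"
```

```text
time_s: 11.85
tool_pos: [0.5984, -0.064, 0.1788]
tcp_rot: [0.53, -0.528, -0.468, 0.47]
wrist_force: [-0.3, 0.1, 0.1]
width: 0.0556
shift mm [ 0.5 56.9 -2.3] yaw 83.10 turn -0.0017 hp [ 0.5982 -0.064   0.1249] F [-0.2939  0.1303  0.096 ] w 0.0556 t 11.85 q6 0.014
```

```bash
python3 -m creep '{"claw":[0.65,0.65,0.65,0.65,0.65,0.5,0.3,0.3],"linear":[[0.0005,0.018,-0.001],[0,0.016,0],[0,0.013,0],[0,0.01,0],[0,0,0],[0,0,0],[0,0,0],[0,0,0]],"turn":[0,0,0,0,0,0,0,0]}' 60
python3 -c "
from h import *
go(.6003,-.0637,.068,83.2)"
```

```text
time_s: 12.85
tool_pos: [0.6014, -0.0632, 0.1246]
tcp_rot: [-0.528, 0.529, 0.47, -0.469]
wrist_force: [0.4, -0.6, 2.1]
width: 0.041
shift mm [-0.6  2.7  1.1] yaw 83.19 turn -0.0001 hp [ 0.6015 -0.0632  0.0707] F [ 0.4378 -0.5648  2.0914] w 0.041 t 12.85 q6 0.014
```

```bash
python3 -m creep '{"claw":[0.3,0.3,0.3,0.3,0.3,0.3,0.3],"linear":[[0,-0.01,0],[0,-0.015,0],[0,-0.02,0],[0,-0.03,0],[0,-0.03,0],[0,-0.015,0],[0,0,0]],"turn":[0,0,0,0,0,0,0]}'
python3 - <<'E'
from h import *
go(.4725,-.2865,.19,72.8)
im=arm.capture("scene")
cv2.imwrite("pics/s4.png",cv2.resize(im[150:320,130:380],None,fx=3,fy=3))
E
```

```text
time_s: 13.72
tool_pos: [0.6015, -0.0633, 0.2453]
tcp_rot: [-0.528, 0.529, 0.47, -0.469]
wrist_force: [0.8, -0.1, -1.3]
width: 0.0409
shift mm [-236.9    1.1  101.8] yaw 83.19 turn 0.1814 hp [ 0.6016 -0.0633  0.1914] F [ 0.8248 -0.0603 -1.2954] w 0.0409 t 13.72 q6 0.014
```

View pics/s4.png

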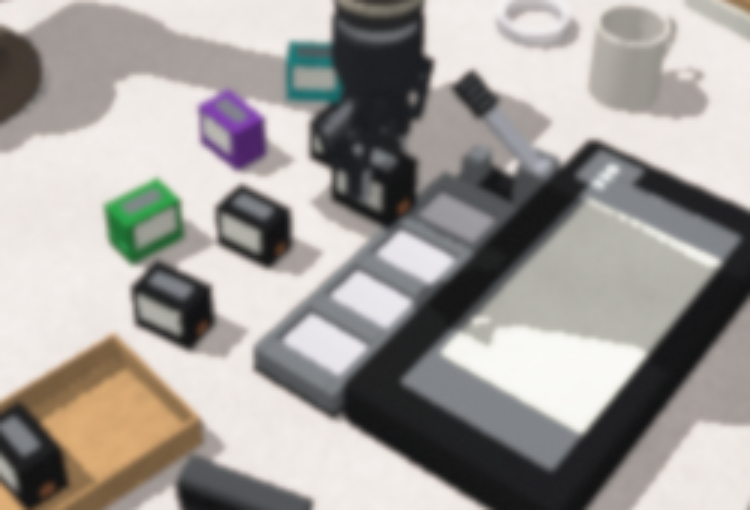

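The dock is now empty, with four bright seats visible, and the second spent cartridge is in the jaws.

```bash
python3 -m creep '{"claw":[0.3,0.3,0.3,0.3,0.3,0.3,0.3,0.3,0.3,0.3],"linear":[[-0.03,0,0.013],[-0.05,0,0.0215],[-0.05,0,0.0215],[-0.05,0,0.0215],[-0.037,0,0.016],[-0.02,0,0.0085],[0,0,0],[0,0.03,0],[0,0.03,0],[0,0,0]],"turn":[0,0,0,0,0,0,0.09,0.09,0,0]}'
python3 -c "
from h import *
go(.4725,-.2865,.046,72.8)"
```

```text
time_s: 15.02
tool_pos: [0.4698, -0.2854, 0.1803]
tcp_rot: [0.571, -0.567, -0.419, 0.421]
wrist_force: [-1.0, -0.7, -1.4]
width: 0.0413
shift mm [-0.5 80.4 -3.9] yaw 72.88 turn 0.0013 hp [ 0.4694 -0.2852  0.1264] F [-1.0117 -0.6727 -1.4046] w 0.0413 t 15.03 q6 -0.247
```

```bash
python3 -m creep '{"claw":[0.3,0.3,0.3,0.3,0.3,0.3],"linear":[[0,0.025,-0.003],[0,0.02,0],[0,0.017,0],[0,0.008,0],[0,0.004,0],[0,0,0]],"turn":[0,0,0,0,0,0]}'
python3 -c "
from h import *
go(.4725,-.2865,.046,72.8)"
```

```text
time_s: 15.78
tool_pos: [0.4746, -0.2874, 0.1102]
tcp_rot: [-0.569, 0.569, 0.42, -0.42]
wrist_force: [0.3, 0.1, -2.1]
width: 0.041
shift mm [ 0.3 10.3  2.3] yaw 72.88 turn 0.0014 hp [ 0.4746 -0.2874  0.0563] F [ 0.2998  0.0547 -2.1137] w 0.041 t 15.78 q6 -0.246
```

```bash
python3 -m creep '{"claw":[0.3,0.3,0.3,0.3],"linear":[[0,0.004,0],[0,0.003,0],[0,0.002,0],[0,0,0]],"turn":[0,0,0,0]}'
python3 -c "
from h import *
go(.4725,-.2865,.046,72.8)"
```

```text
time_s: 16.27
tool_pos: [0.4745, -0.2873, 0.1009]
tcp_rot: [0.569, -0.569, -0.42, 0.42]
wrist_force: [-0.6, 0.2, -1.0]
width: 0.0411
shift mm [0.2 1.  2.1] yaw 72.88 turn 0.0014 hp [ 0.4745 -0.2873  0.047 ] F [-0.6482  0.2368 -1.042 ] w 0.0411 t 16.27 q6 -0.246
```

```bash
python3 -m creep '{"claw":[0.65,0.65,0.65,0.65,0.65,0.65,0.65],"linear":[[0,0.001,0],[0,0,0],[0,-0.015,0],[0,-0.025,0],[0,-0.03,0],[0,-0.045,0],[0,-0.03,0]],"turn":[0,0,0,0,0,0,0]}'
python3 - <<'E'
from h import *
a=grab("top",6);b=grab("scene",2);np.savez("im1.npz",top=a,scene=b)
cv2.imwrite("pics/a5.png",cv2.resize(np.clip(a*1.6,0,255)[130:260,190:430],None,fx=3.3,fy=3.3).astype(np.uint8))
cv2.imwrite("pics/b5.png",cv2.resize(b[150:340,80:330],None,fx=3.1,fy=3.1).astype(np.uint8))
for n,uv in(("nL",(236,212)),("nM",(289,215)),("nR",(332,217))):
    c,_,A,k=meas("top",a,uv);print(n,c,A,yaw_of("top",k,.054))
E
```

```text
time_s: 17.15
tool_pos: [0.4748, -0.2875, 0.2484]
tcp_rot: [-0.568, 0.57, 0.42, -0.42]
wrist_force: [1.6, -0.3, -0.7]
width: 0.0555
nL [236.1063 212.0398] 76.171875 (array([0.4619, 0.1184]), 41.05086135864258, 17.780662536621094, -5.739501953125)
nM [288.8951 215.0668] 77.890625 (array([ 0.4529, -0.0379]), 41.1212272644043, 17.606399536132812, -3.3567047119140625)
nR [331.71   216.7322] 78.75 (array([ 0.448, -0.165]), 40.90409851074219, 17.44391632080078, 0.2907692492008209)
```

View pics/a5.png

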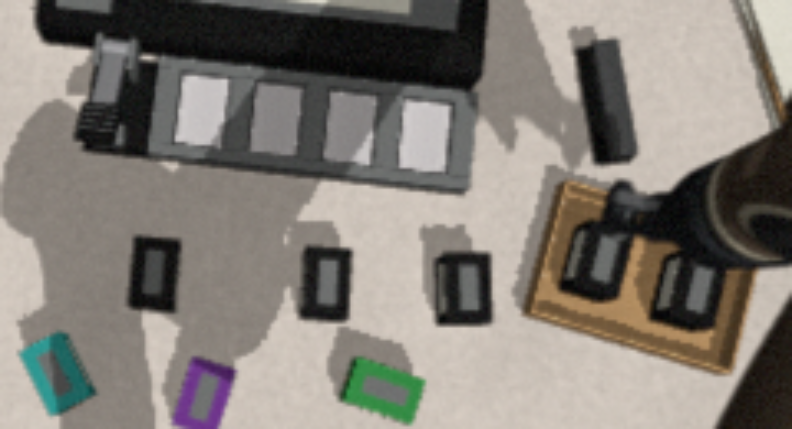

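View pics/b5.png

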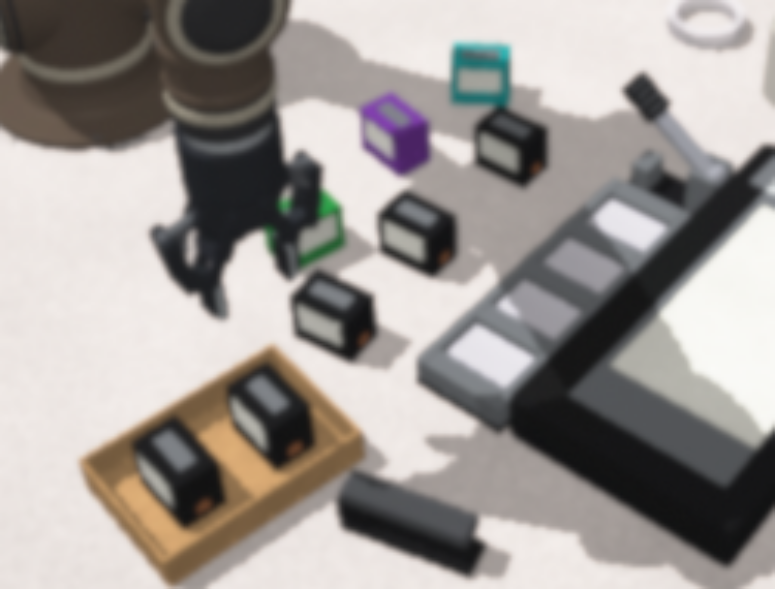

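Both spent cartridges stand upright in the tray, and none of the new ones has moved. The first new one to pick is the right-hand one at (332,217) in the top view.

```bash
python3 -c "
from h import *
go(.448,-.165,.12,90.8)"
```

```text
shift mm [108.9  70.1  60.6] yaw 72.88 turn -0.3128 hp [ 0.4739 -0.287   0.1899] F [ 0.3829  0.3452 -0.4579] w 0.0553 t 17.55 q6 -0.246
```

```bash
python3 -m creep '{"claw":[0.65,0.65,0.65,0.65,0.65,0.65,0.65],"linear":[[0.03,0,0.0166],[0.05,0,0.0275],[0.029,0,0.0165],[0,0.02,0],[0,0.03,0],[0,0.02,0],[0,0,0]],"turn":[-0.08,-0.08,-0.08,-0.0728,0,0,0]}'
python3 -c "
from h import *
go(.448,-.165,.041,90.8)"
```

```text
time_s: 18.42
tool_pos: [0.4378, -0.1674, 0.1729]
tcp_rot: [0.498, -0.495, -0.503, 0.504]
wrist_force: [-0.4, -0.8, 0.1]
width: 0.0554
shift mm [  2.1  77.9 -10.8] yaw 90.81 turn 0.0002 hp [ 0.4376 -0.1673  0.119 ] F [-0.4089 -0.7505  0.0514] w 0.0554 t 18.43 q6 -0.379
```

```bash
python3 -m creep '{"claw":[0.65,0.65,0.65,0.65,0.65,0.65],"linear":[[0.002,0,-0.01],[0,0.03,0],[0,0.02,0],[0,0.015,0],[0,0.01,0],[0,0,0]],"turn":[0,0,0,0,0,0]}'
python3 -c "
from h import *
go(.448,-.165,.041,90.8)"
```

```text
time_s: 19.18
tool_pos: [0.4491, -0.1658, 0.0997]
tcp_rot: [0.497, -0.496, -0.503, 0.504]
wrist_force: [0.2, 0.9, 0.0]
width: 0.0556
shift mm [0.8 4.8 1.1] yaw 90.80 turn 0.0000 hp [ 0.4491 -0.1658  0.0458] F [0.2385 0.8866 0.0028] w 0.0556 t 19.18 q6 -0.368
```

```bash
python3 -m creep '{"claw":[0.65,0.65,0.5,0.3,0.3,0.3],"linear":[[0.001,0.003,0.001],[0,0,0],[0,0,0],[0,0,0],[0,0,0],[0,0,0]],"turn":[0,0,0,0,0,0]}' 80
python3 -c "
from h import *
go(.448,-.165,.041,90.8)"
python3 -m creep '{"claw":[0.3,0.3,0.3,0.3,0.3,0.3,0.3],"linear":[[0,-0.01,0],[0,-0.02,0],[0,-0.03,0],[0,-0.04,0],[0,-0.03,0],[0,-0.02,0],[0,0,0]],"turn":[0,0,0,0,0,0,0]}'
python3 -c "
from h import *
go(.592,-.1332,.19,83.25)"
```

```text
time_s: 19.92
tool_pos: [0.4485, -0.165, 0.0976]
tcp_rot: [-0.496, 0.497, 0.504, -0.503]
wrist_force: [-0.9, 0.2, 5.5]
width: 0.0407
shift mm [0.  2.7 0.6] yaw 90.80 turn -0.0000 hp [ 0.4486 -0.165   0.0437] F [-0.9207  0.2382  5.4838] w 0.0407 t 19.93 q6 -0.367
time_s: 20.8
tool_pos: [0.4487, -0.1651, 0.2486]
tcp_rot: [-0.495, 0.498, 0.504, -0.503]
wrist_force: [-0.2, -0.5, -0.8]
width: 0.0404
shift mm [  30.     5.  -143.6] yaw 90.80 turn 0.1318 hp [ 0.4489 -0.1652  0.1947] F [-0.2046 -0.5463 -0.7972] w 0.0404 t 20.8 q6 -0.367
```

```bash
python3 -m creep '{"claw":[0.3,0.3,0.3,0.3,0.3,0.3,0.3,0.3,0.3],"linear":[[0.006,0,-0.0287],[0.01,0,-0.05],[0.01,0,-0.045],[0.004,0,-0.02],[0,0,0],[0,0.025,0],[0,0.03,0],[0,0.02,0],[0,0,0]],"turn":[0,0,0,0,0.066,0.066,0,0,0]}'
python3 - <<'E'
from h import *
go(.5926,-.1332,.075,83.25)
im=grab("scene",2)
cv2.imwrite("pics/s6.png",cv2.resize(im[190:310,170:350],None,fx=4.3,fy=4.3,interpolation=cv2.INTER_CUBIC).astype(np.uint8))
im=grab("top",2)
cv2.imwrite("pics/t6.png",cv2.resize(im[130:240,230:380]*1.5,None,fx=5,fy=5,interpolation=cv2.INTER_CUBIC).astype(np.uint8))
E
```

```text
time_s: 21.92
tool_pos: [0.5898, -0.1325, 0.1689]
tcp_rot: [0.53, -0.527, -0.468, 0.471]
wrist_force: [-0.3, -0.3, -0.3]
width: 0.0408
shift mm [-0.4 39.9 -3.4] yaw 83.24 turn -0.0002 hp [ 0.5895 -0.1324  0.115 ] F [-0.3225 -0.2604 -0.3367] w 0.0408 t 21.93 q6 -0.103
```

View pics/s6.png

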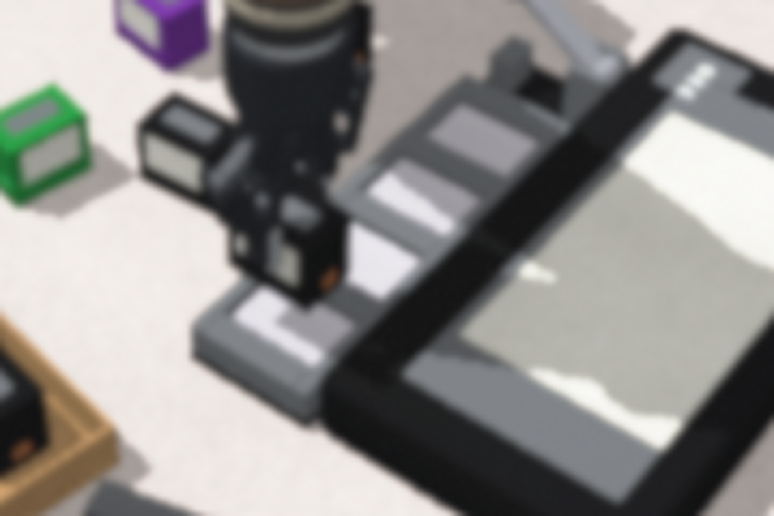

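```bash
python3 -m creep '{"claw":[0.3,0.3,0.3,0.3],"linear":[[0,0.015,-0.001],[0,0.01,0],[0,0.003,0],[0,0,0]],"turn":[0,0,0,0]}'
python3 -c "
from h import *
go(.5926,-.1332,.075,83.25)"
```

```text
time_s: 22.62
tool_pos: [0.5921, -0.1329, 0.1435]
tcp_rot: [0.529, -0.528, -0.469, 0.47]
wrist_force: [-0.1, 0.2, -1.5]
width: 0.0409
shift mm [-0.2 14.6 -0.6] yaw 83.24 turn -0.0002 hp [ 0.5921 -0.1329  0.0896] F [-0.1002  0.2231 -1.4509] w 0.0409 t 22.62 q6 -0.103
```

```bash
python3 -m creep '{"claw":[0.3,0.3,0.3,0.3,0.3],"linear":[[0,0.005,0],[0,0.005,0],[0,0.004,0],[0,0.002,0],[0,0,0]],"turn":[0,0,0,0,0]}'
python3 -c "
from h import *
go(.5926,-.1332,.0617,83.25)"
```

```text
time_s: 23.25
tool_pos: [0.5923, -0.133, 0.1277]
tcp_rot: [0.529, -0.529, -0.47, 0.47]
wrist_force: [-0.4, 1.3, -0.7]
width: 0.0408
shift mm [-0.2 12.1 -0.4] yaw 83.24 turn -0.0002 hp [ 0.5922 -0.133   0.0738] F [-0.4289  1.3199 -0.7366] w 0.0408 t 23.25 q6 -0.103
```

Bottom at about 30 mm, inside the pocket with no contact. Next is the press, 12 mm in small steps plus a little extra.

```bash
python3 -m creep '{"claw":[0.3,0.3,0.3,0.3,0.3,0.3],"linear":[[0,0.003,0],[0,0.003,0],[0,0.002,0],[0,0.002,0],[0,0.002,0],[0,0,0]],"turn":[0,0,0,0,0,0]}'
python3 -c "
from h import *
go(.5926,-.1332,.0617,83.25)"
```

```text
time_s: 24.0
tool_pos: [0.5923, -0.133, 0.1157]
tcp_rot: [0.529, -0.529, -0.47, 0.47]
wrist_force: [-0.2, 0.0, 0.9]
width: 0.0411
shift mm [-0.2  0.1 -0.3] yaw 83.24 turn -0.0002 hp [ 0.5923 -0.133   0.0618] F [-0.1637  0.0324  0.9191] w 0.0411 t 24.0 q6 -0.103
```

```bash
python3 -m creep '{"claw":[0.3,0.3,0.3],"linear":[[0,0.001,0],[0,0.001,0],[0,0,0]],"turn":[0,0,0]}'
python3 -m creep '{"claw":[0.5,0.55,0.55,0.55,0.55,0.55,0.55,0.55],"linear":[[0,0,0],[0,0,0],[0,-0.01,0],[0,-0.02,0],[0,-0.03,0],[0,-0.03,0],[0,-0.03,0],[0,0,0]],"turn":[0,0,0,0,0,0,0,0]}'
python3 - <<'E'
from h import *
go(.4529,-.0379,.15,86.5)
im=grab("scene",2)
cv2.imwrite("pics/s7.png",cv2.resize(im[170:310,140:350],None,fx=3.7,fy=3.7,interpolation=cv2.INTER_CUBIC).astype(np.uint8))
E
```

```text
time_s: 24.38
tool_pos: [0.5923, -0.133, 0.1155]
tcp_rot: [-0.528, 0.529, 0.47, -0.469]
wrist_force: [-3.9, 0.6, 11.3]
width: 0.0409
time_s: 25.38
tool_pos: [0.5935, -0.1332, 0.2372]
tcp_rot: [-0.527, 0.53, 0.471, -0.469]
wrist_force: [-0.1, 0.0, -1.1]
width: 0.0474
shift mm [ 78.2  32.4 151.3] yaw 83.24 turn -0.0569 hp [ 0.5938 -0.1333  0.1833] F [-0.0955  0.009  -1.1114] w 0.0474 t 25.38 q6 -0.103
```

View pics/s7.png

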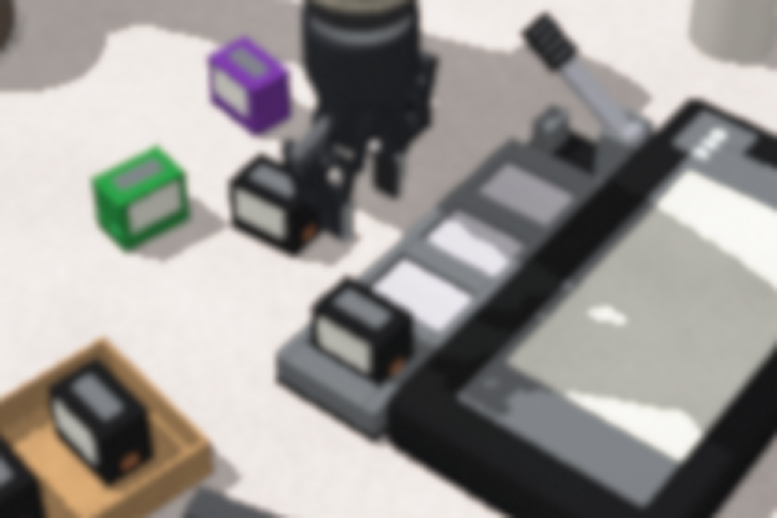

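```bash
cat > chk.py <<'E'
from h import *
import sys
a=grab("top",4);b=grab("scene",3)
np.savez("cur.npz",top=a,scene=b)
cv2.imwrite("pics/cur_%s.png"%sys.argv[1],cv2.resize(np.clip(a*1.6,0,255)[130:260,190:430],None,fx=3.3,fy=3.3).astype(np.uint8))
E
python3 chk.py 1
python3 - <<'E'
from h import *
a=np.load("cur.npz")["top"];b=np.load("cur.npz")["scene"]
for n,uv in(("nL",(236,212)),("nM",(289,215))):
    c,_,A,k=meas("top",a,uv);print(n,c,A,yaw_of("top",k,.054))
p=[.592,-.1332,.072];print(proj("scene",p),proj("top",p))
for q in (proj("scene",p),):
    c,_,A,k=meas("scene",b,q);print("bay0 scene",c,A,proj("scene",[.592,-.1332,.082]))
c,_,A,k=meas("top",a,proj("top",p));print(c,A,yaw_of("top",k,.072))
E
```

```text
nL [236.044  212.4521] 83.484375 (array([0.4612, 0.1188]), 43.00768280029297, 19.603879928588867, -5.709037780761719)
nM [288.9012 215.0518] 78.0625 (array([ 0.4529, -0.0379]), 41.01462936401367, 17.789161682128906, -3.5707931518554688)
[237.7334 253.0653] [320.8031 167.8123]
bay0 scene [237.5085 252.9497] 74.515625 [237.7122 250.433 ]
[320.6723 167.2525] 82.0 (array([ 0.5935, -0.1299]), 42.304264068603516, 24.847030639648438, -6.854499816894531)
```

View pics/cur_1.png

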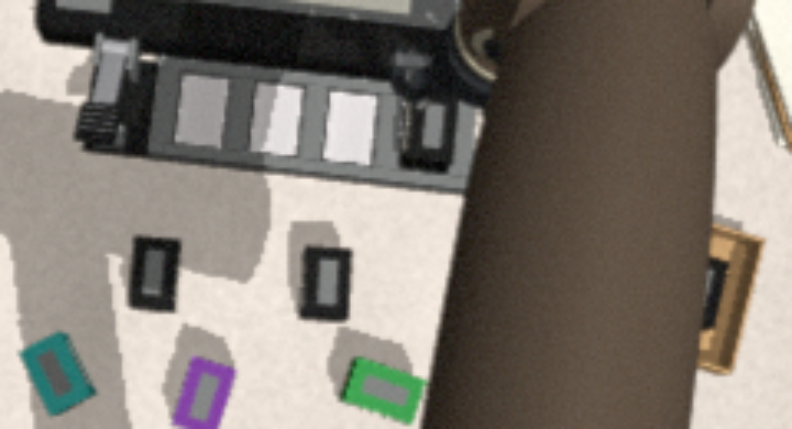

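Bay 0 reads fully home: the patch is at row 252.9, where I predict 253.1 for home and 250.4 for raised. The next pick is the middle cartridge.

```bash
python3 -m creep '{"claw":[0.65,0.65,0.65,0.65,0.65,0.65,0.65,0.65,0.65],"linear":[[0.015,0,0.03],[0.026,0,0.05],[0.024,0,0.046],[0.013,0,0.025],[0,0.03,0],[0,0.04,0],[0,0.03,0],[0,0.02,0],[0,0,0]],"turn":[0,0,0,0,-0.029,-0.029,0,0,0]}'
python3 -c "
from h import *
go(.4529,-.0379,.043,86.5)"
```

```text
time_s: 26.95
tool_pos: [0.4504, -0.0376, 0.1125]
tcp_rot: [0.516, -0.514, -0.484, 0.486]
wrist_force: [0.3, -0.1, 0.1]
width: 0.0557
shift mm [-0.1 15.6 -2.8] yaw 86.56 turn 0.0011 hp [ 0.4502 -0.0376  0.0586] F [ 0.3089 -0.055   0.0987] w 0.0557 t 26.95 q6 -0.023
```

```bash
python3 -m creep '{"claw":[0.65,0.65,0.65,0.65,0.5,0.3,0.3,0.3],"linear":[[0,0.008,-0.002],[0,0.006,0],[0,0,0],[0,0,0],[0,0,0],[0,0,0],[0,0,0],[0,0,0]],"turn":[0,0,0,0,0,0,0,0]}' 80
python3 -c "
from h import *
go(.4529,-.0379,.043,86.5)"
```

```text
time_s: 27.95
tool_pos: [0.4539, -0.0379, 0.1005]
tcp_rot: [-0.515, 0.515, 0.485, -0.485]
wrist_force: [-0.9, 0.0, 5.9]
width: 0.0404
shift mm [-0.1  3.6  1.1] yaw 86.56 turn 0.0011 hp [ 0.454  -0.0379  0.0466] F [-0.9447  0.0444  5.8596] w 0.0404 t 27.95 q6 -0.023
```

```bash
python3 -m creep '{"claw":[0.3,0.3,0.3,0.3,0.3,0.3],"linear":[[0,-0.01,0],[0,-0.02,0],[0,-0.03,0],[0,-0.04,0],[0,-0.02,0],[0,0,0]],"turn":[0,0,0,0,0,0]}'
python3 -c "
from h import *
go(.6096,.0057,.16,83.25)"
```

```text
time_s: 28.7
tool_pos: [0.4544, -0.0379, 0.2215]
tcp_rot: [-0.514, 0.516, 0.486, -0.484]
wrist_force: [-0.9, 0.3, -1.4]
width: 0.0406
shift mm [  52.9    8.1 -152.1] yaw 86.56 turn 0.0578 hp [ 0.4545 -0.0379  0.1676] F [-0.8561  0.2662 -1.449 ] w 0.0406 t 28.7 q6 -0.023
```

```bash
python3 -m creep '{"claw":[0.3,0.3,0.3,0.3,0.3,0.3,0.3,0.3,0.3],"linear":[[0.011,0,-0.031],[0.017,0,-0.05],[0.016,0,-0.045],[0.009,0,-0.026],[0,0,0],[0,0.025,0],[0,0.03,0],[0,0.015,0],[0,0,0]],"turn":[0,0,0,0,0.029,0.029,0,0,0]}'
python3 -c "
from h import *
go(.6096,.0057,.0646,83.25)"
```

```text
time_s: 29.82
tool_pos: [0.6071, 0.0057, 0.1487]
tcp_rot: [0.529, -0.528, -0.469, 0.47]
wrist_force: [0.5, 0.4, -0.8]
width: 0.0407
shift mm [ 0.3 30.2 -2.7] yaw 83.21 turn -0.0007 hp [0.607  0.0057 0.0948] F [ 0.4565  0.3753 -0.7745] w 0.0407 t 29.82 q6 0.128
```

```bash
python3 -m creep '{"claw":[0.3,0.3],"linear":[[0,0.006,0],[0,0,0]],"turn":[0,0]}'
python3 -c "
from h import *
go(.6096,.0057,.0646,83.25)"
```

```text
time_s: 30.08
tool_pos: [0.6087, 0.0059, 0.1444]
tcp_rot: [-0.528, 0.529, 0.47, -0.469]
wrist_force: [0.5, -0.6, -0.3]
width: 0.0406
shift mm [-0.1 25.9 -0.9] yaw 83.24 turn -0.0002 hp [0.6087 0.0059 0.0905] F [ 0.5032 -0.6225 -0.3498] w 0.0406 t 30.07 q6 0.128
```

```bash
python3 -m creep '{"claw":[0.3,0.3,0.3,0.3,0.3,0.3],"linear":[[0,0.004,-0.0005],[0,0.004,0],[0,0.003,0],[0,0.002,0],[0,0,0],[0,0,0]],"turn":[0,0,0,0,0,0]}'
python3 -c "
from h import *
go(.6096,.0057,.0646,83.25)"
```

```text
time_s: 30.82
tool_pos: [0.6091, 0.0059, 0.131]
tcp_rot: [-0.529, 0.529, 0.47, -0.47]
wrist_force: [0.4, 0.6, -0.3]
width: 0.0406
shift mm [-0.1 12.5 -0.6] yaw 83.24 turn -0.0002 hp [0.6091 0.0059 0.0771] F [ 0.4293  0.5705 -0.2588] w 0.0406 t 30.82 q6 0.128
```

```bash
python3 -m creep '{"claw":[0.3,0.3,0.3,0.3,0.3,0.3,0.3,0.3],"linear":[[0,0.003,0],[0,0.003,0],[0,0.002,0],[0,0.002,0],[0,0.002,0],[0,0.001,0],[0,0.001,0],[0,0,0]],"turn":[0,0,0,0,0,0,0,0]}'
python3 -c "
from h import *
go(.6096,.0057,.0646,83.25)"
```

```text
time_s: 31.82
tool_pos: [0.6089, 0.0059, 0.1184]
tcp_rot: [-0.528, 0.529, 0.47, -0.469]
wrist_force: [-4.4, -0.5, 11.3]
width: 0.0408
shift mm [-0.1 -0.1 -0.7] yaw 83.24 turn -0.0001 hp [0.6089 0.0059 0.0645] F [-4.4267 -0.515  11.3028] w 0.0408 t 31.82 q6 0.128
```

```bash
python3 -m creep '{"claw":[0.5,0.55,0.55,0.55,0.55,0.55,0.55],"linear":[[0,0,0],[0,0,0],[0,-0.01,0],[0,-0.02,0],[0,-0.03,0],[0,-0.03,0],[0,0,0]],"turn":[0,0,0,0,0,0,0]}'
python3 chk.py 2
python3 - <<'E'
from h import *
a=np.load("cur.npz")["top"];b=np.load("cur.npz")["scene"]
for n,uv in(("nL",(236,212)),):
    c,_,A,k=meas("top",a,uv);print(n,c,A,yaw_of("top",k,.054))
for p in ([.592,-.1332,.072],[.6085,.0058,.072]):
    q=proj("scene",p);c,_,A,k=meas("scene",b,q);print(c,A,"down",q,"up",proj("scene",[*p[:2],.082]))
go(.4615,.1186,.15,84.4)
cv2.imwrite("pics/s8.png",cv2.resize(b[150:310,140:350],None,fx=3.5,fy=3.5,interpolation=cv2.INTER_CUBIC).astype(np.uint8))
E
```

```text
time_s: 32.7
tool_pos: [0.6103, 0.0059, 0.2101]
tcp_rot: [-0.527, 0.53, 0.471, -0.468]
wrist_force: [-0.3, 0.2, -0.6]
width: 0.0469
nL [236.0873 212.4443] 82.546875 (array([0.461, 0.119]), 42.84675216674805, 19.753625869750977, -2.8013916015625)
[237.5044 252.9513] 74.578125 down [237.7334 253.0653] up [237.7122 250.433 ]
[268.1865 224.0416] 63.625 down [268.7733 224.3581] up [268.9006 221.7563]
shift mm [ 94.6   2.2 159.2] yaw 83.24 turn -0.0203 hp [0.6085 0.0059 0.1519] F [0.1874 0.3157 1.0934] w 0.0469 t 33.05 q6 0.128
```

View pics/s8.png

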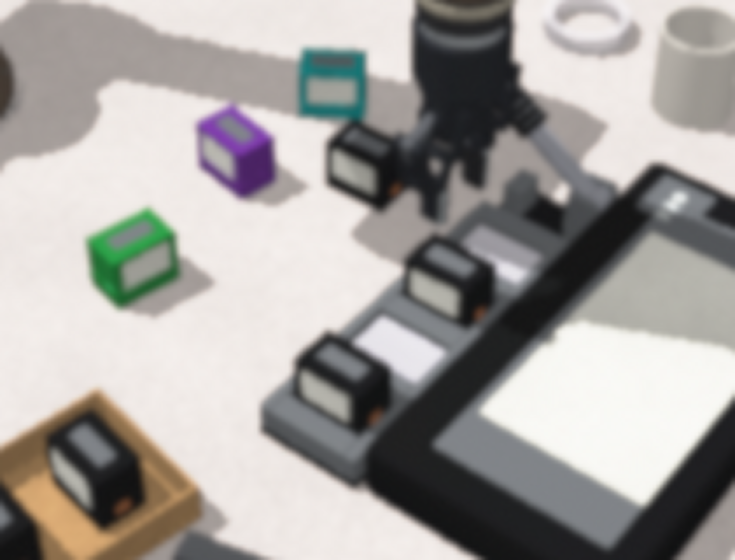

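View pics/cur_2.png

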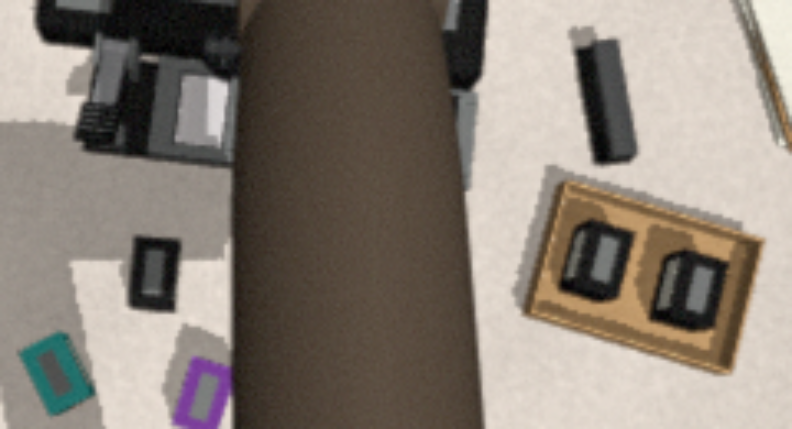

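Bays 0 and 2 both read home, and the left new cartridge is still in place at (236,212). The last pick goes to bay 3.

```bash
python3 -m creep '{"claw":[0.65,0.65,0.65,0.65,0.65,0.65,0.65,0.65,0.65],"linear":[[0.018,0,0.03],[0.03,0,0.05],[0.029,0,0.05],[0.0175,0,0.029],[0,0,0],[0,0.03,0],[0,0.03,0],[0,0.03,0],[0,0,0]],"turn":[0,0,0,0,-0.02,0,0,0,0]}'
python3 -c "
from h import *
go(.4617,.1185,.043,84.4)"
```

```text
time_s: 34.17
tool_pos: [0.4612, 0.1176, 0.1146]
tcp_rot: [0.525, -0.523, -0.473, 0.476]
wrist_force: [-0.4, 0.2, -0.1]
width: 0.0555
shift mm [ 1.1 17.7 -0.7] yaw 84.36 turn -0.0007 hp [0.461  0.1175 0.0607] F [-0.3632  0.1785 -0.1063] w 0.0555 t 34.17 q6 0.348
```

```bash
python3 -m creep '{"claw":[0.65,0.65,0.65,0.65,0.5,0.3,0.3,0.3],"linear":[[0.001,0.01,0.001],[0,0.007,0],[0,0,0],[0,0,0],[0,0,0],[0,0,0],[0,0,0],[0,0,0]],"turn":[0,0,0,0,0,0,0,0]}' 80
python3 -c "
from h import *
go(.4617,.1185,.043,84.4)"
python3 -m creep '{"claw":[0.3,0.3,0.3,0.3,0.3,0.3],"linear":[[0,-0.01,0],[0,-0.02,0],[0,-0.03,0],[0,-0.04,0],[0,-0.02,0],[0,0,0]],"turn":[0,0,0,0,0,0]}'
python3 -c "
from h import *
go(.6175,.0753,.16,83.25)"
```

```text
time_s: 35.17
tool_pos: [0.4617, 0.1196, 0.1007]
tcp_rot: [-0.524, 0.524, 0.475, -0.475]
wrist_force: [-0.8, 0.2, 5.8]
width: 0.0406
shift mm [-1.2  3.8 -0. ] yaw 84.39 turn -0.0002 hp [0.4618 0.1197 0.0468] F [-0.7602  0.199   5.753 ] w 0.0406 t 35.17 q6 0.351
time_s: 35.92
tool_pos: [0.462, 0.1197, 0.2216]
tcp_rot: [-0.523, 0.524, 0.476, -0.474]
wrist_force: [0.8, -0.1, -2.1]
width: 0.0406
shift mm [ -29.1    8.2 -158.9] yaw 84.39 turn 0.0198 hp [0.4622 0.1198 0.1677] F [ 0.8451 -0.1481 -2.137 ] w 0.0406 t 35.92 q6 0.352
```

```bash
python3 -m creep '{"claw":[0.3,0.3,0.3,0.3,0.3,0.3,0.3,0.3,0.3,0.3],"linear":[[-0.006,0,-0.032],[-0.009,0,-0.05],[-0.009,0,-0.05],[-0.005,0,-0.027],[0,0,0],[0,0.025,0],[0,0.03,0],[0,0.015,0],[0,0.006,0],[0,0,0]],"turn":[0,0,0,0,0.02,0,0,0,0,0]}'
python3 -c "
from h import *
go(.6169,.0753,.0648,83.25)"
```

```text
time_s: 37.17
tool_pos: [0.6166, 0.0752, 0.1442]
tcp_rot: [0.529, -0.529, -0.47, 0.47]
wrist_force: [0.0, 0.1, -0.4]
width: 0.0404
shift mm [ 0.1 25.5 -0.3] yaw 83.25 turn -0.0001 hp [0.6166 0.0752 0.0903] F [ 0.0197  0.0772 -0.4006] w 0.0404 t 37.17 q6 0.239
```

```bash
python3 -m creep '{"claw":[0.3,0.3,0.3,0.3,0.3,0.3],"linear":[[0,0.004,0],[0,0.004,0],[0,0.003,0],[0,0.002,0],[0,0,0],[0,0,0]],"turn":[0,0,0,0,0,0]}'
python3 -c "
from h import *
go(.6169,.0753,.0648,83.25)"
```

```text
time_s: 37.92
tool_pos: [0.6168, 0.0751, 0.131]
tcp_rot: [-0.529, 0.529, 0.47, -0.47]
wrist_force: [-0.3, 0.5, -1.6]
width: 0.0406
shift mm [ 0.2 12.3 -0.1] yaw 83.24 turn -0.0002 hp [0.6168 0.0751 0.0771] F [-0.304   0.4601 -1.5524] w 0.0406 t 37.92 q6 0.239
```

```bash
python3 -m creep '{"claw":[0.3,0.3,0.3,0.3,0.3,0.3,0.3,0.3],"linear":[[0,0.003,0],[0,0.003,0],[0,0.002,0],[0,0.002,0],[0,0.002,0],[0,0.001,0],[0,0.001,0],[0,0,0]],"turn":[0,0,0,0,0,0,0,0]}'
python3 -c "
from h import *
go(.6169,.0753,.0648,83.25)"
```

```text
time_s: 38.92
tool_pos: [0.6166, 0.0751, 0.1186]
tcp_rot: [-0.528, 0.529, 0.47, -0.469]
wrist_force: [-5.0, -0.3, 10.9]
width: 0.041
shift mm [ 0.2 -0.1 -0.2] yaw 83.24 turn -0.0001 hp [0.6167 0.0751 0.0647] F [-5.023  -0.2732 10.9243] w 0.041 t 38.92 q6 0.239
```

```bash
python3 -m creep '{"claw":[0.5,0.55,0.55,0.55,0.55,0.55,0.55,0.55],"linear":[[0,0,0],[0,0,0],[0,-0.01,0],[0,-0.02,0],[0,-0.03,0],[0,-0.04,0],[0,-0.03,0],[0,0,0]],"turn":[0,0,0,0,0,0,0,0]}'
python3 chk.py 3
python3 - <<'E'
from h import *
a=np.load("cur.npz")["top"];b=np.load("cur.npz")["scene"]
for p in ([.592,-.1332,.072],[.6085,.0058,.072],[.6168,.0753,.072]):
    q=proj("scene",p);c,_,A,k=meas("scene",b,q);print(c,A,"down",q,"up",proj("scene",[*p[:2],.082]))
go(.4615,.1186,.15,84.4)
cv2.imwrite("pics/s9.png",cv2.resize(b[150:310,140:350],None,fx=3.5,fy=3.5,interpolation=cv2.INTER_CUBIC).astype(np.uint8))
E
```

```text
time_s: 39.92
tool_pos: [0.6179, 0.0752, 0.2504]
tcp_rot: [-0.527, 0.53, 0.471, -0.468]
wrist_force: [1.0, 0.1, -0.5]
width: 0.0472
[237.5062 252.948 ] 74.421875 down [237.7334 253.0653] up [237.7122 250.433 ]
[268.1849 224.0395] 63.671875 down [268.7733 224.3581] up [268.9006 221.7563]
[282.5409 211.3295] 55.6875 down [282.888  211.3243] up [283.0762 208.7424]
shift mm [ 25.   42.1 158.7] yaw 83.24 turn -0.0202 hp [0.6162 0.0751 0.1918] F [0.6551 0.2755 0.3175] w 0.0473 t 40.27 q6 0.239
```

View pics/s9.png

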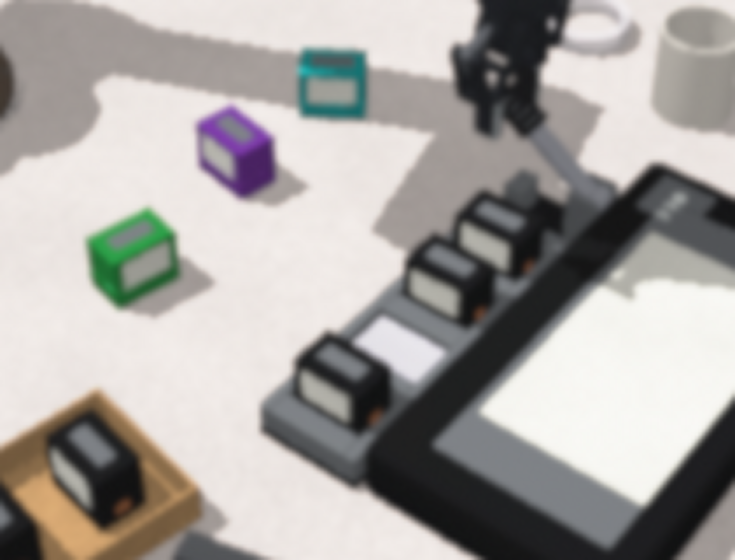

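View pics/cur_3.png

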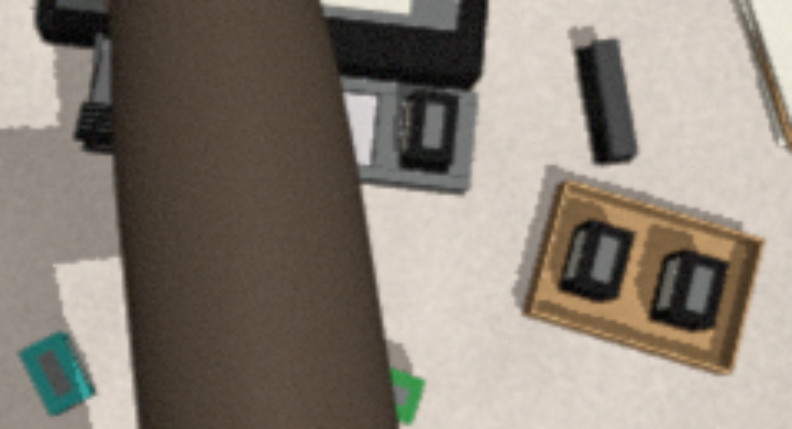

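All three new cartridges read home. Now the lever: I'll shut the fingers and press from above the pad.

```bash
python3 -c "
from h import *
print(tri((219.4,166.4),(287.7,179.6)))
go(.5772,.1656,.17)"
```

```text
(array([0.5852, 0.1632, 0.1175]), np.float64(0.001986955018700143))
shift mm [85.3 21.9 49.3] hp [0.6162 0.0751 0.1918] F [0.6551 0.2755 0.3175] w 0.0473 t 40.27 q6 0.239
```

```bash
python3 -m creep '{"claw":[0,0,0,0,0,0,0],"linear":[[0.02,0,0.0115],[0.03,0,0.018],[0.023,0,0.013],[0.012,0,0.007],[0,0.012,0],[0,0.01,0],[0,0,0]],"turn":[0,0,0,0,0,0,0]}'
python3 - <<'E'
from h import *
go(.5772,.1656,.076)
b=grab("scene",2);a=grab("top",2)
cv2.imwrite("pics/s10.png",cv2.resize(b[120:260,220:370],None,fx=4,fy=4,interpolation=cv2.INTER_CUBIC).astype(np.uint8))
E
```

```text
time_s: 41.15
tool_pos: [0.5772, 0.1645, 0.2232]
tcp_rot: [0.529, -0.528, -0.468, 0.47]
wrist_force: [-0.6, -0.5, -0.3]
width: -0.0002
shift mm [ 1.3 93.3 -0.2] hp [0.5771 0.1644 0.1693] F [-0.6052 -0.4818 -0.3329] w -0.0002 t 41.15 q6 0.397
```

View pics/s10.png

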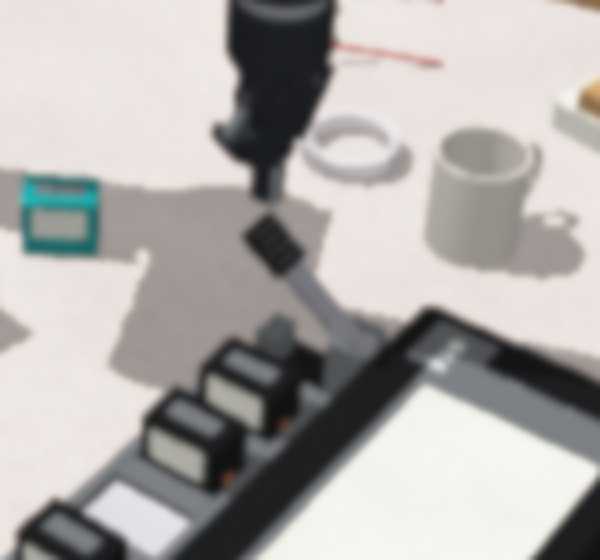

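```bash
python3 -m creep '{"claw":[0,0,0,0,0,0,0],"linear":[[0.001,0.01,0],[0,0.01,0],[0,0.008,0],[0,0.008,0],[0,0.008,0],[0,0.006,0],[0,0,0]],"turn":[0,0,0,0,0,0,0]}'
python3 -c "
from h import *
go(.5772,.1656,.076)"
```

```text
time_s: 42.22
tool_pos: [0.5779, 0.1667, 0.1754]
tcp_rot: [-0.528, 0.529, 0.47, -0.469]
wrist_force: [-0.4, 0.9, 7.5]
width: -0.0
shift mm [-1.2 45.5  0.7] hp [0.578  0.1667 0.1215] F [-0.4006  0.9275  7.4513] w -0.0 t 42.23 q6 0.398
```

```bash
python3 -m creep '{"claw":[0,0,0,0,0,0,0],"linear":[[0,0.008,0],[0,0.008,0],[0,0.008,0],[0,0.006,0],[0,0.006,0],[0,0.004,0],[0,0,0]],"turn":[0,0,0,0,0,0,0]}'
python3 -c "
from h import *
go(.5772,.1656,.076)"
```

```text
time_s: 43.1
tool_pos: [0.5775, 0.1663, 0.1344]
tcp_rot: [0.529, -0.529, -0.469, 0.47]
wrist_force: [-0.2, -0.0, -0.2]
width: 0.0001
shift mm [-0.7  4.5  0.2] hp [0.5775 0.1663 0.0805] F [-0.2173 -0.0231 -0.1944] w 0.0001 t 43.1 q6 0.398
```

```bash
python3 -m creep '{"claw":[0,0,0,0,0],"linear":[[0,0.002,0],[0,0.001,0],[0,0.001,0],[0,0.001,0],[0,0,0]],"turn":[0,0,0,0,0]}'
python3 -c "
from h import *
go(.5772,.1656,.076)"
```

```text
time_s: 43.72
tool_pos: [0.5777, 0.1664, 0.1315]
tcp_rot: [-0.528, 0.529, 0.47, -0.469]
wrist_force: [-2.7, -1.3, 9.2]
width: -0.0
shift mm [-0.9  1.6  0.5] hp [0.5778 0.1664 0.0776] F [-2.7139 -1.2981  9.2147] w -0.0 t 43.73 q6 0.398
```

```bash
python3 -m creep '{"claw":[0,0,0,0,0,0,0,0,0,0,0,0],"linear":[[0,0.001,0],[0,-0.01,0],[0,-0.02,0],[0,-0.04,0],[0,-0.04,0],[0,-0.03,0],[0,0,0.04],[0,0,0.06],[0,0,0.06],[0,0,0.06],[0,0,0.04],[0,0,0]],"turn":[0,0,0,0,0,0,0,0,0,0,0,0]}'
python3 chk.py 4
python3 - <<'E'
from h import *
a=np.load("cur.npz")["top"];b=np.load("cur.npz")["scene"]
for p in ([.592,-.1332,.072],[.6085,.0058,.072],[.6168,.0753,.072]):
    q=proj("scene",p);c,_,A,k=meas("scene",b,q)
    c2,_,A2,k2=meas("top",a,proj("top",p));print(c,A,c2,A2,tri(c2,c),yaw_of("top",k2,.072))
print("pad down",proj("scene",[.567,.1663,.059]),proj("top",[.567,.1663,.059]))
cv2.imwrite("pics/s11.png",np.clip(cv2.resize(b[130:345,80:350],None,fx=2.75,fy=2.75,interpolation=cv2.INTER_CUBIC),0,255).astype(np.uint8))
cv2.imwrite("pics/t11.png",np.clip(a*1.6,0,255).astype(np.uint8))
E
```

```text
time_s: 45.22
tool_pos: [0.3174, 0.1969, 0.2696]
tcp_rot: [-0.528, 0.528, 0.471, -0.47]
wrist_force: [0.8, 0.2, 0.4]
width: 0.0001
[237.5063 252.9496] 74.625 [320.9019 167.7345] 77.296875 (array([ 0.5918, -0.1335,  0.0727]), np.float64(0.0005736398701617804)) (array([ 0.5924, -0.1333]), 41.203460693359375, 17.93770980834961, -6.855064392089844)
[268.1768 224.0362] 63.734375 [274.1411 162.5025] 75.859375 (array([0.6074, 0.0052, 0.0733]), np.float64(0.0010088880158318529)) (array([0.6082, 0.0055]), 41.34437561035156, 17.915538787841797, -6.877632141113281)
[282.5323 211.3184] 55.921875 [250.9208 159.6281] 75.609375 (array([0.6165, 0.0744, 0.0726]), np.float64(0.0007265739876460481)) (array([0.6171, 0.0748]), 41.36951446533203, 18.11656379699707, -5.6988983154296875)
pad down [282.0771 192.0644] [220.3759 176.9002]
```

View pics/s11.png

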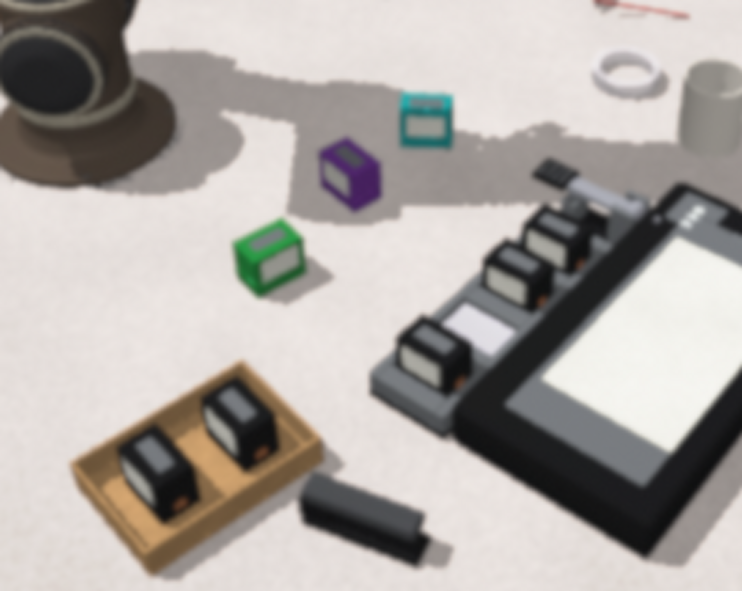

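View pics/t11.png

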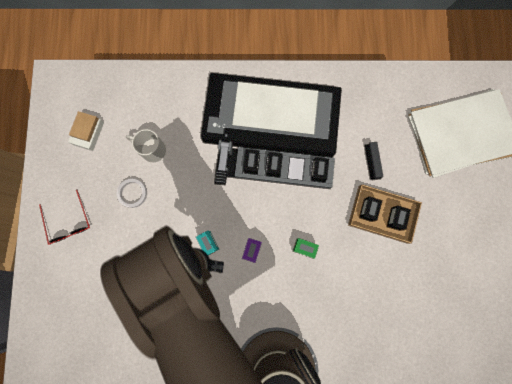

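The lever pad is at about (281.8,192.5) in the scene view, where I predict (282.1,192.1) for fully down. The three cartridge tops triangulate at 72.6–73.3 mm against 72 mm for home. The mug, stapler and tape roll look untouched, and the arm is clear of everything.

```bash
python3 -c "
from plant import arm
print(arm.hand_in(), arm.get_obs()['time_s'])"
```

```text
the job is handed in; nothing more can be done
the job is handed in; nothing more can be done
```

The job is done and handed in at about 46 s of the 210 s allowed, though no verdict was reported. I moved both spent cartridges (from bays 3 and 1) to the return tray, where they stand upright. The three new cartridges are pressed home in bays 0, 2 and 3, and I pressed the lock lever down last.

**Cartridges:** the last two-view check put their tops at 72.6–73.3 mm, where home is 72 mm and a raised seat would be 82 mm. Each was pressed until it stopped firmly, at about 11 N.

**Lever:** it snapped over and stopped at 9 N. After I backed away, the pad was within half a pixel of where it should be when fully down.

**Bystanders:** by eye, the mug, stapler, tape roll and coloured look-alikes looked undisturbed; I did not measure them. No new cartridge had been knocked aside when I measured it before its pick. None of the final checks failed.

In the first measurement, the scene-view patch of the left new cartridge was badly outlined and read 62 mm high instead of 54 mm. I used its top-view position instead, and the grasp worked.

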